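Clear a hotplate of broken porcelain and take its five-point contact check

ROBOT

A 6-joint arm with a two-finger parallel gripper is mounted at the origin on the work surface. World frame = base frame: x ahead of the robot, y to its left, z up, the work surface at z = 0. Lengths are in m, angles in rad, forces in N, time in s.
With the tool pointing down it reaches from about 0.35 to 0.85 m from the base axis. Payload 8.1 kg.
Tool frame: the origin (TCP) lies midway between the tips of the shut fingers; the grasp point (between the pads) lies robot.grasp_offset behind it (robot.grasp_offset is the distance from the TCP to the grasp point, in m); z points along the fingers, y is the direction in which the jaws open and shut (so a half turn about z gives the same grasp; the last joint's range is limited). The gripper opens to 93 mm and grips with 3 to 60 N. Pads are 15 mm wide; open, the fingers measure 128 mm over their backs; the gripper's body (75 mm by 188 mm) begins 65 mm behind the grasp point.
Start: joints at [1.237, 0.13, 1.488, -0, 1.523, -0.085], TCP at [0.148, 0.582, 0.219] pointing down, gripper open.
Joint ranges: [-2.96, 2.96], [-0.89, 2.26], [0.02, 2.5], [-1.34, 4.48], [0, 2.73], [-2.66, 2.66]. Speed limits (rad/s): [2.39, 2.39, 2.79, 3.14, 3.14, 3.14].

INTERFACE

Orientations are given as a rotation vector (axis times angle).
In Python, from plant import robot gives the robot as it stands.
- The arm moves only by the shell command python3 -m handwheel 'ROWS' [OPENING] [FORCE]. ROWS is text: rows parted by semicolons, each of 6 numbers parted by spaces: the shift along the world's x, y, z each as a share of 0.3 m, from -1 to 1, then the turn, a rotation vector about the world's x, y, z each as a share of 45 degrees, from -1 to 1. A call has 1 to 5 rows; each row is the pose to reach, as a shift and turn from the pose commanded when the call began; what a row does not reach only later rows make up. A row lasts 1/10 s, in which the tool goes at most 50 mm and 8.59 degrees, less where a joint would pass 70% of its speed; a pose out of reach is approached as far as the arm can. A call with a number of a shift or a turn outside -1 to 1 is refused whole. A call with a gripper value outside its range is refused whole. OPENING is the closure, from -1 (fully open) to 1 (shut), set as the call begins (- or left out, the last holds). The fingers move at their own pace and stop on an object; FORCE is the grip in N (left out, the last holds). Time passes only in rows, so rows that repeat a pose let the fingers close. It gives the time, the measured TCP pose, the force and the opening at its end, in the units of the state.
- robot.read_state(): the state, without advancing time (a new reading comes with each control period).
- robot.read_camera(name): name is "scene" or "side" or "wrist"; returns (picture, depth): 384x512x3 uint8, red, green, blue; 384x512 float32, m along the optical axis (not along the pixel's ray), 0 where there is no reading.
- robot.camera_model(name): a dict with "camera_matrix" (3x3 intrinsics, pixels), "pose" (4x4, takes a point from camera to world coordinates); the wrist camera has in their place "tool_from_camera" (4x4, takes a point from camera to tool coordinates, whose origin is the TCP and whose axes are the flange's). Camera axes: x right, y down, z forward; pixel columns grow to the right and rows downward; lengths in m; the calibration is good to about 2 mm. A picture is of the moment at which its call begins: read the wrist's pose just before it. camera_model takes no time and is no camera call.
- robot.close_job(): hands the job in, once; it reports no verdict.
Trained networks look in the newest picture that a camera, given by its name, has taken for a name from the list of things; names that differ only in an ending like _2 or _b are one class to them, and where a whole thing is asked for, a point or a joint stands for the part that bears it (a point fixed in the world has none). Each returns a list of dicts, best first, with "conf" (0 to 1); they miss things now and then, are a little off and sometimes report something else, mostly with a low value. They report only what shows in the picture. A call takes as long as a camera call. They do not tell look-alikes from the thing itself.
- robot.look_for(camera, query): "rect" ([centre column, centre row, width, height] in pixels, round what is visible of it).
- robot.silhouettes(camera, query): "pixels" (384x512 bool, what is visible of it) and "rect" ([centre column, centre row, width, height] in pixels, round what is visible of it).
- robot.tip_of(camera, query): "at" ([row, column] in pixels: a listed point, or the origin of a listed thing).
The state is a dict: "t": time; "q": joint angles; "dq": joint speeds; "joint_torque": joint torques, N m; "tool_pos": TCP position; "orientation": TCP orientation; "force": force on the tool from outside, world axes, zero at the start; "wrist_torque": the same for the moment, N m; "opening": finger opening in m.
Only numpy, scipy, OpenCV 4.12 (cv2) and the standard library are available. Lean on these libraries where they do the work, as an engineer would, in place of code of your own. Each camera call takes 0.05 s, during which the arm holds its last target.

TASK

A porcelain dish has broken on the cold hotplate: stand each whole crucible from its top plate upright on the grey tool board, and push every shard off the plate into the steel waste tray with the scraper block (neither the gripper nor the pen may touch the shards). Then take the contact pen for the five-point check: touch its tip lightly inside each ringed point and hold it there about two seconds, first the centre, then the four outer points clockwise as seen from above, starting with the one at the corner by the control dial. Finish with the scraper and the pen back on the tool board beside the crucibles, and leave the sample jar, the little dish and the beaker standing where they are.

Things in the scene. Friction and masses are not known exactly. Their poses are not given: they have to be found in the camera images.
- hotplate: Fixed hotplate. Square, flat, rigid dark steel top plate 220 x 220 mm, no rim, upper face 88 mm up. White housing below, flush with it at the sides (y +-110 mm). Control panel (to x -165 mm, under 75 mm high) on the -x side, facing the robot, with a black 48 mm dial at its left (y +55) and a display at its right. Origin on the bench under the plate's centre; x away from the panel, y left, z up.
- plate (a point): Centre of the top plate's upper face, 88 mm above the bench; axes as the hotplate.
- point0 (a point): First test point: a thin white ring 25 mm in outer diameter, 20 mm inner, with a dot in its middle, printed flush on the plate at its centre. This is the ring's centre, on the plate's surface.
- point1 (a point): Second test point: like ring at the plate's corner by the dial (hotplate x -70, y +70 mm).
- point2 (a point): Third test point, next clockwise seen from above: like ring at the far left corner (x +70, y +70 mm).
- point3 (a point): Fourth test point: like ring at the far right corner (x +70, y -70 mm).
- point4 (a point): Fifth test point: like ring at the near right corner (x -70, y -70 mm).
- tray: Fixed open stainless waste tray, 270 (x) by 200 (y) by 45 mm high, walls 4 mm. It stands against the hotplate's left (+y) or right (-y) side by chance, aligned with it, its near wall close under the plate's edge, so that what is pushed over that edge drops in. Origin on the bench under its centre; axes parallel to the hotplate's. A loose rubber stopper in it does not matter.
- board: Fixed grey tool board, 310 (x) by 200 (y) by 8 mm thick, against the hotplate's other side. Origin on the bench under its centre; axes parallel to the hotplate's. The scraper stands near its front (x about -88 mm), the pen lies across its middle (x about 0), both about along y; the part from x +45 mm to its far edge (+155) is free for the crucibles.
- scraper: Loose scraper block, about 0.18 kg, standing on its foot: white foot 140 (x, the blade's length) by 36 (y) by 18 mm high; on it a black upright grip rib 90 (x) by 22 (y) mm, from 18 to 65 mm above the underside. Origin at the middle of the underside; z up. Grip it across the 22 mm rib (fingers closing along its y). Its long sides push the shards.
- pen: Loose contact pen, about 70 g: black handle 112 (x) by 24 (y) by 22 (z) mm and a rigid straight steel stem, 9 mm thick, with a 10 mm ball tip; 174 mm long. Origin at the handle's middle (11 mm above what it lies on); x points to the tip; centre of mass 10 to 20 mm ahead. Grip the handle across its 24 mm from above; lean the tool 25 to 40 degrees to bring the tip down. The tip does not give.
- pen_tip (a point): Centre of the pen's ball tip, radius 5 mm, on the pen's axis 113 mm ahead of its origin.
- shard0: Loose shard of broken white porcelain, irregular and flat, 30 to 45 mm across and 9 mm thick, 16 g, lying on the hotplate's plate (may be absent: 3 to 6 of the six are there). Origin near the middle of its underside.
- shard1: Loose shard of broken white porcelain, irregular and flat, 30 to 45 mm across and 9 mm thick, 16 g, lying on the hotplate's plate (may be absent: 3 to 6 of the six are there). Origin near the middle of its underside.
- shard2: Loose shard of broken white porcelain, irregular and flat, 30 to 45 mm across and 9 mm thick, 16 g, lying on the hotplate's plate (may be absent: 3 to 6 of the six are there). Origin near the middle of its underside.
- shard3: Loose shard of broken white porcelain, irregular and flat, 30 to 45 mm across and 9 mm thick, 16 g, lying on the hotplate's plate (may be absent: 3 to 6 of the six are there). Origin near the middle of its underside.
- shard4: Loose shard of broken white porcelain, irregular and flat, 30 to 45 mm across and 9 mm thick, 16 g, lying on the hotplate's plate (may be absent: 3 to 6 of the six are there). Origin near the middle of its underside.
- shard5: Loose shard of broken white porcelain, irregular and flat, 30 to 45 mm across and 9 mm thick, 16 g, lying on the hotplate's plate (may be absent: 3 to 6 of the six are there). Origin near the middle of its underside.
- crucible0: Loose whole white porcelain crucible, an open cup 52 mm across the mouth, 50 mm high, wall 4 mm, 90 g, standing on the hotplate's plate among the shards (one or two of the two are there; it may stand a few mm from the other or from a shard). Origin under its centre; z up. Gripped round the outside, high enough to clear the 9 mm shards.
- crucible1: Loose whole white porcelain crucible, an open cup 52 mm across the mouth, 50 mm high, wall 4 mm, 90 g, standing on the hotplate's plate among the shards (one or two of the two are there; it may stand a few mm from the other or from a shard). Origin under its centre; z up. Gripped round the outside, high enough to clear the 9 mm shards.
- jar: Bystander: amber sample jar 54 mm across, 65 mm tall, on the bench near the robot, left. Origin under its centre.
- dish: Bystander: small white porcelain dish 68 mm across, 26 mm high, on the bench near the robot, right. Origin under its centre.
- beaker: Bystander: beaker 72 mm across, 95 mm tall, on the bench behind the hotplate. Origin under its centre.
Not all that is in view belongs to the job. There is more than one size of the pen; the one meant has the size given above.

How it is judged:
By the outcome, as a careful person would: the job done as asked, in the order asked, and still so for the second after the job is handed in, with the robot touching nothing.
Of shard0, shard1, shard2, shard3, shard4, shard5 only 3 to 6 are there at a start; the rules pass over those that are not, and their reading is None.
Of crucible0, crucible1 only 1 to 2 are there at a start; the rules pass over those that are not, and their reading is None.
At some moment in a run one of scraper, pen may be knocked a few centimetres aside while the robot is not near it.
It also fails if it takes over 210 s, if anything falls off the work surface, if the arm or the gripper's body presses on something with over 40 N, if the wrist force passes 120 N, or if a joint passes its speed limit or range.

## Working session

There is one attempt and no reset: what is moved stays moved. The work goes in short steps, Python scripts to look and compute and a shell command to move; the robot and the scene stay as the last step left them, time stands still between calls to the robot, and variables do not carry over. Pictures are saved under pics/ and viewed, and the job is handed in when it is done.

```bash
ls; mkdir -p pics; cat > h.py <<'E'
import numpy as np, cv2
from plant import robot
from scipy.spatial.transform import Rotation as R
def snap(cam,name):
    s=robot.read_state(); im,d=robot.read_camera(cam)
    cv2.imwrite('pics/'+name+'.png',im[:,:,::-1]); return s,im,d
def campose(cam,s=None):
    m=robot.camera_model(cam); K=np.array(m['camera_matrix'])
    if cam=='wrist':
        T=np.eye(4); T[:3,:3]=R.from_rotvec(s['orientation']).as_matrix(); T[:3,3]=s['tool_pos']
        return K,T@np.array(m['tool_from_camera'])
    return K,np.array(m['pose'])
def cloud(cam,d,s=None):
    K,T=campose(cam,s); v,u=np.mgrid[:d.shape[0],:d.shape[1]]
    P=np.stack([(u-K[0,2])/K[0,0]*d,(v-K[1,2])/K[1,1]*d,d],-1)
    W=P@T[:3,:3].T+T[:3,3]; W[d<=0]=np.nan; return W
def ray(cam,u,v,z,s=None):
    K,T=campose(cam,s); r=T[:3,:3]@np.array([(u-K[0,2])/K[0,0],(v-K[1,2])/K[1,1],1]); c=T[:3,3]
    return c+r*(z-c[2])/r[2]
def proj(cam,P,s=None):
    K,T=campose(cam,s); p=np.linalg.inv(T)@np.append(P,1); return K[0,0]*p[0]/p[2]+K[0,2],K[1,1]*p[1]/p[2]+K[1,2]
def st():
    s=robot.read_state(); return s
E
python3 - <<'E'
from h import *
for c in ['scene','side','wrist']:
    s,im,d=snap(c,c+'0'); np.save('pics/%s0.npy'%c,d)
s=st()
print(s['t'],s['tool_pos'],s['orientation'],s['force'],s['opening'],robot.grasp_offset)
print(robot.camera_model('scene'),robot.camera_model('side'),robot.camera_model('wrist'))
E
```

```text
pics
0.15 [0.14760219 0.58112626 0.21784617] [-3.89734225e-01 -3.11707248e+00  2.16336646e-03] [-0.35626889 -0.43614855 -0.23061438] 0.09287072586425378 0.0188
{'camera_matrix': array([[374.95657034,   0.        , 249.88148836],
       [  0.        , 374.95657034, 186.55970582],
       [  0.        ,   0.        ,   1.        ]]), 'pose': array([[-0.3603105 ,  0.54384649, -0.75789666,  1.40918171],
       [ 0.93269111,  0.22417312, -0.2825486 ,  0.28187214],
       [ 0.01623699, -0.8086887 , -0.58801271,  0.80571225],
       [ 0.        ,  0.        ,  0.        ,  1.        ]])} {'camera_matrix': array([[474.54848471,   0.        , 254.3230901 ],
       [  0.        , 474.54848471, 192.3926069 ],
       [  0.        ,   0.        ,   1.        ]]), 'pose': array([[ 0.99437636, -0.06595275,  0.08286066,  0.37986486],
       [-0.10449752, -0.73812402,  0.66652322, -0.98928551],
       [ 0.01720241, -0.67143367, -0.74086497,  1.09931346],
       [ 0.        ,  0.        ,  0.        ,  1.        ]])} {'camera_matrix': array([[293.5824998 ,   0.        , 257.54924942],
       [  0.        , 293.5824998 , 187.37747378],
       [  0.        ,   0.        ,   1.        ]]), 'tool_from_camera': array([[ 1.66464671e-03, -9.65941456e-01, -2.58755351e-01,
         7.23791102e-02],
       [ 9.99998283e-01,  1.39722065e-03,  1.21740671e-03,
        -7.76600055e-04],
       [-8.14405294e-04, -2.58756934e-01,  9.65942124e-01,
        -1.66503424e-01],
       [ 0.00000000e+00,  0.00000000e+00,  0.00000000e+00,
         1.00000000e+00]])}
```

View pics/scene0.png

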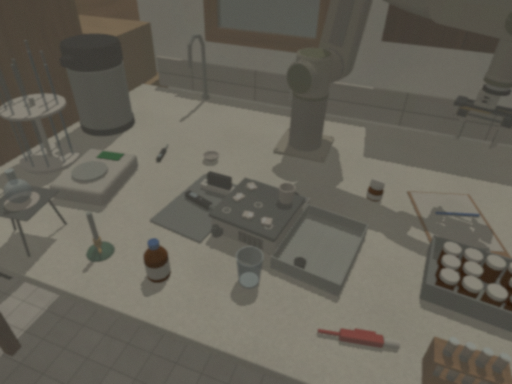

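View pics/side0.png

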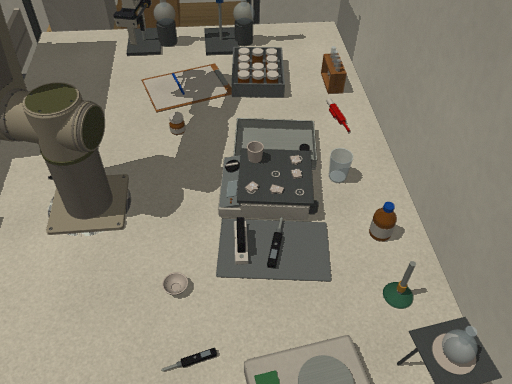

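View pics/wrist0.png

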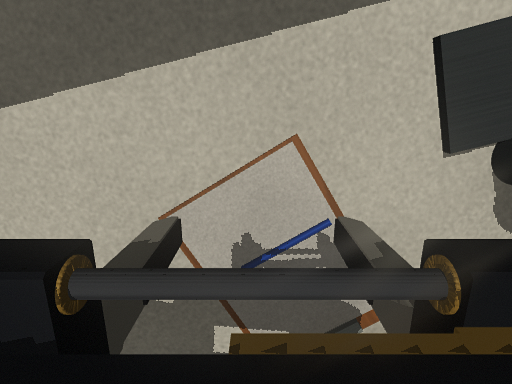

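```bash
python3 - <<'E'
from h import *
im=cv2.imread('pics/side0.png'); cv2.imwrite('pics/side0c.png',cv2.resize(im[110:300,200:360],None,fx=3.1,fy=3.1,interpolation=cv2.INTER_CUBIC))
d=np.load('pics/side0.npy'); W=cloud('side',d)
# plate top
z=W[...,2]; m=(abs(z-.088)<.004)&(W[...,0]>.3)&(W[...,0]<.8)&(abs(W[...,1])<.35)
P=W[m][:,:2].astype(np.float32); print(len(P),np.median(z[m]),cv2.minAreaRect(P))
for q in ['crucible0','shard0','pen','scraper','board','tray','hotplate','jar','dish','beaker']:
    for r in robot.silhouettes('side',q):
        p=W[r['pixels']]; p=p[~np.isnan(p[:,0])]
        print(q,round(r['conf'],2),np.round(r['rect']),np.round(np.median(p,0),3),np.round(np.percentile(p,97,0),3), [np.round(a,3) for a in cv2.minAreaRect(p[:,:2].astype(np.float32))] if len(p)>3 else '')
for q in ['point0','point1','point2','point3','point4','pen_tip','plate']:
    for r in robot.tip_of('side',q)[:3]: print(q,r['conf'],r['at'],ray('side',r['at'][1],r['at'][0],.088))
print(st()['t'])
E
```

```text
3115 0.08728596843082737 ((0.6221111416816711, -0.015521526336669922), (0.2293298840522766, 0.34476396441459656), 84.59828186035156)
crucible0 0.67 [256. 151.  21.  21.] [0.508 0.052 0.121] [0.529 0.085 0.138] [array([0.508, 0.061]), array([0.05 , 0.052]), np.float64(19.171)]
crucible0 0.64 [268. 181. 100.  72.] [ 0.538 -0.054  0.085] [0.663 0.089 0.091] [array([0.547, 0.036]), array([0.319, 0.289]), np.float64(83.291)]
shard0 0.55 [294. 176.  13.   6.] [ 0.625 -0.019  0.095] [ 0.639 -0.003  0.099] [array([ 0.627, -0.018]), array([0.031, 0.033]), np.float64(8.111)]
shard0 0.53 [253. 187.  12.  13.] [ 0.487 -0.064  0.095] [ 0.503 -0.046  0.099] [array([ 0.488, -0.061]), array([0.036, 0.035]), np.float64(54.022)]
shard0 0.51 [296. 159.   5.   6.] [0.631 0.037 0.095] [0.642 0.054 0.099] [array([0.63 , 0.039]), array([0.032, 0.025]), np.float64(85.209)]
shard0 0.4 [278. 188.  14.  10.] [ 0.557 -0.08   0.095] [ 0.576 -0.064  0.1  ] [array([ 0.558, -0.076]), array([0.034, 0.038]), np.float64(82.347)]
shard0 0.28 [269. 183. 101.  74.] [ 0.538 -0.053  0.085] [0.666 0.088 0.091] [array([ 0.54
[... 2352 characters left out ...]
3 0.93 [192.2, 301.9] [ 0.62976946 -0.09092219  0.088     ]
point3 0.8 [157.0, 249.9] [0.49477868 0.06827815 0.088     ]
point3 0.77 [158.5, 297.3] [0.63969619 0.04897884 0.088     ]
point4 0.93 [192.2, 301.9] [ 0.62976946 -0.09092219  0.088     ]
point4 0.8 [157.0, 249.9] [0.49477868 0.06827815 0.088     ]
point4 0.77 [158.5, 297.3] [0.63969619 0.04897884 0.088     ]
pen_tip 0.97 [369.0, 162.2] [ 0.24280954 -0.57003323  0.088     ]
pen_tip 0.74 [189.7, 274.7] [ 0.55283084 -0.07424215  0.088     ]
pen_tip 0.21 [187.1, 251.1] [ 0.48581248 -0.05797912  0.088     ]
plate 0.68 [173.2, 273.5] [ 0.55816966 -0.00756105  0.088     ]
plate 0.45 [174.0, 295.1] [ 0.62208994 -0.0165483   0.088     ]
1.0
```

View pics/side0c.png

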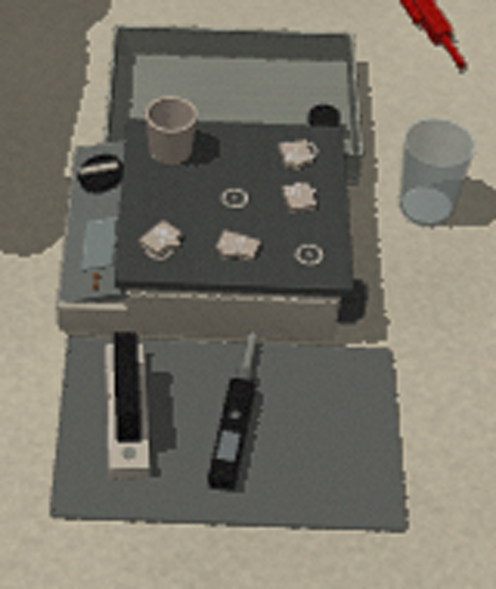

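```bash
python3 -m handwheel '0.8 -0.6 0.33 0 0 -0.8; 0.8 -0.6 0.33 0 0 -0.8; 0.8 -0.6 0.33 0 0 -0.8; 0.8 -0.6 0.33 0 0 -0.8; 0.8 -0.6 0.33 0 0 -0.8' -1; python3 -m handwheel '0.4 -0.95 0 0 0 -0.88; 0.4 -0.95 0 0 0 -0.88; 0.4 -0.95 0 0 0 -0.88; 0.4 -0.95 0 0 0 -0.88; 0.4 -0.95 0 0 0 -0.88'; python3 -m handwheel '0 -0.65 0 0 0 -0.1;0 -0.65 0 0 0 -0.1;0 -0.65 0 0 0 -0.1;0 -0.65 0 0 0 -0.1;0 -0.65 0 0 0 -0.1'
```

```text
t: 1.5
tool_pos: [0.3388, 0.4378, 0.2978]
orientation: [1.341, 2.841, 0.001]
force: [0.5, 0.0, -0.2]
opening: 0.0931
t: 2.0
tool_pos: [0.4351, 0.2068, 0.2973]
orientation: [2.225, 2.218, 0.001]
force: [1.3, 0.4, -0.1]
opening: 0.0929
t: 2.5
tool_pos: [0.4345, 0.0088, 0.2972]
orientation: [2.31, 2.127, -0.001]
force: [0.4, 0.1, -0.1]
opening: 0.0932
```

```bash
python3 -m handwheel '0.33 -0.5 0.2 0 0 0;0.33 -0.5 0.2 0 0 0;0.33 -0.5 0.2 0 0 0;0.33 -0.5 0.2 0 0 0;0.33 -0.5 0.2 0 0 0'; python3 - <<'E'
from h import *
s,im,d=snap('wrist','w1'); np.save('pics/w1.npy',d); import pickle; pickle.dump(s,open('pics/w1.pkl','wb')); print(s['tool_pos'],s['orientation'])
E
```

```text
t: 3.0
tool_pos: [0.5356, -0.1393, 0.3572]
orientation: [2.307, 2.131, -0.0]
force: [-1.1, 0.0, -0.2]
opening: 0.093
[ 0.53562325 -0.13926932  0.35720459] [ 2.30683986e+00  2.13117196e+00 -3.22853777e-04]
```

View pics/w1.png

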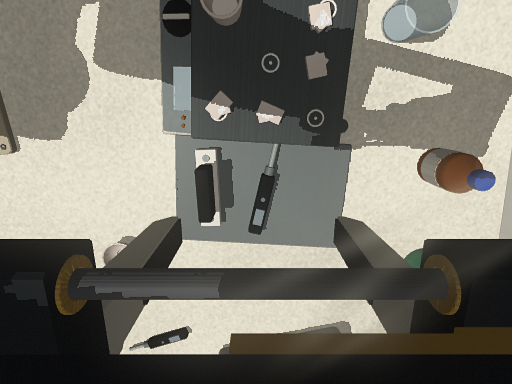

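```bash
python3 - <<'E'
from h import *
import pickle
s=pickle.load(open('pics/w1.pkl','rb')); d=np.load('pics/w1.npy'); W=cloud('wrist',d,s); z=W[...,2]
im=cv2.imread('pics/w1.png')
print('p0',ray('wrist',270,63,.088,s),'p3',ray('wrist',315.5,118,.088,s))
for q in ['point0']:
    for r in robot.tip_of('wrist',q)[:6]: print(q,r['conf'],r['at'],ray('wrist',r['at'][1],r['at'][0],.088,s))
m=(abs(z-.088)<.006)&(W[...,0]<.72); P=W[m][:,:2].astype(np.float32); print('platez',np.median(z[m]),cv2.minAreaRect(P))
for q in ['crucible0','shard0','pen','scraper','board','dish','beaker']:
    for r in robot.silhouettes('wrist',q):
        p=W[r['pixels']]; p=p[~np.isnan(p[:,0])]
        print(q,round(r['conf'],2),np.round(r['rect']),np.round(np.median(p,0),3),np.round(np.percentile(p,97,0),3), [np.round(a,3) for a in cv2.minAreaRect(p[:,:2].astype(np.float32))] if len(p)>3 else '')
for r in robot.tip_of('wrist','pen_tip')[:3]: print('tip',r['conf'],r['at'],ray('wrist',r['at'][1],r['at'][0],.019,s))
for r in robot.tip_of('wrist','pen')[:3]: print('pen',r['conf'],r['at'],ray('wrist',r['at'][1],r['at'][0],.019,s))
for r in robot.tip_of('wrist','scraper')[:3]: print('scr',r['conf'],r['at'],ray('wrist',r['at'][1],r['at'][0],.008,s))
# rib top
m=(abs(z-.073)<.006)&(W[...,1]<-.12)&(W[...,0]<.52)&(W[...,0]>.4); P=W[m][:,:2].astype(np.float32); print('rib',len(P),cv2.minAreaRect(P),np.median(z[m]))
m=(abs(z-.026)<.006)&(W[...,1]<-.12)&(W[...,0]<.50)&(W[...,0]>.4)&(W[...,1]>-.32); P=W[m][:,:2].astype(np.float32); print('foot',len(P),cv2.minAreaRect(P),np.median(z[m]))
m=(abs(z-.031)<.006)&(W[...,1]<-.1)&(W[...,0]<.62)&(W[...,0]>.51)&(W[...,1]>-.32); P=W[m][:,:2].astype(np.float32); print('pen',len(P),cv2.minAreaRect(P),np.median(z[m]))
m=(abs(z-.008)<.004)&(W[...,1]<-.1)&(W[...,0]<.72)&(W[...,0]>.35)&(W[...,1]>-.36)
print('boardz',np.median(z[m]))
cv2.imwrite('pics/w1c.png',cv2.resize(im[0:250,150:370],None,fx=2.4,fy=2.4,interpolation=cv2.INTER_CUBIC))
E
```

```text
p0 [ 0.56264352 -0.0087215   0.088     ] p3 [ 0.62330222 -0.08755256  0.088     ]
point0 0.93 [61.1, 270.5] [ 0.56349141 -0.00634466  0.088     ]
point0 0.87 [112.0, 216.3] [ 0.48134951 -0.06810664  0.088     ]
point0 0.84 [7.6, 327.7] [0.6431613  0.05330589 0.088     ]
platez 0.08855104115661855 ((0.5613881349563599, -0.021708659827709198), (0.19311729073524475, 0.21950390934944153), 82.19258117675781)
crucible0 0.65 [220.  12.  41.  25.] [0.506 0.056 0.101] [0.529 0.07  0.139] [array([0.504, 0.054]), array([0.034, 0.056]), np.float64(87.271)]
shard0 0.91 [268. 110.  22.  24.] [ 0.555 -0.075  0.097] [ 0.571 -0.062  0.099] [array([ 0.556, -0.074]), array([0.026, 0.034]), np.float64(81.469)]
shard0 0.84 [320.  19.  24.  33.] [0.629 0.042 0.098] [0.644 0.055 0.099] [array([0.631, 0.04 ]), array([0.028, 0.034]), np.float64(7.306)]
shard0 0.73 [220. 104.  28.  27.] [ 0.487 -0.06   0.097] [ 0.502 -0.044  0.099] [array([ 0.487, -0.061]), array([0.035, 0.028]), np.float64(42.633)]
shard0 0.7 [317.  65.  23.  27.] [ 0.624 -0.018  0.098] [ 0.636 -0.003  0.099] [array([ 0.625, -0.017]), array(
[... 1304 characters left out ...]
.12316925  0.019     ]
pen 0.73 [201.8, 260.7] [ 0.53408    -0.23009826  0.019     ]
pen 0.62 [9.2, 330.3] [0.66347597 0.07013211 0.019     ]
pen 0.56 [340.5, 169.7] [ 0.32437115 -0.51486456  0.019     ]
scr 0.65 [187.4, 208.7] [ 0.44180218 -0.19887633  0.008     ]
rib 746 ((0.4429267942905426, -0.1965041607618332), (0.08991456031799316, 0.02225550264120102), 87.33009338378906) 0.07306376074603771
foot 718 ((0.443069189786911, -0.19609501957893372), (0.13888311386108398, 0.0360168032348156), 87.14842224121094) 0.026217970477282138
pen 861 ((0.5423266291618347, -0.20710858702659607), (0.16551817953586578, 0.0240218173712492), 72.53395080566406) 0.030092691903529034
boardz 0.008432773962335438
```

View pics/w1c.png

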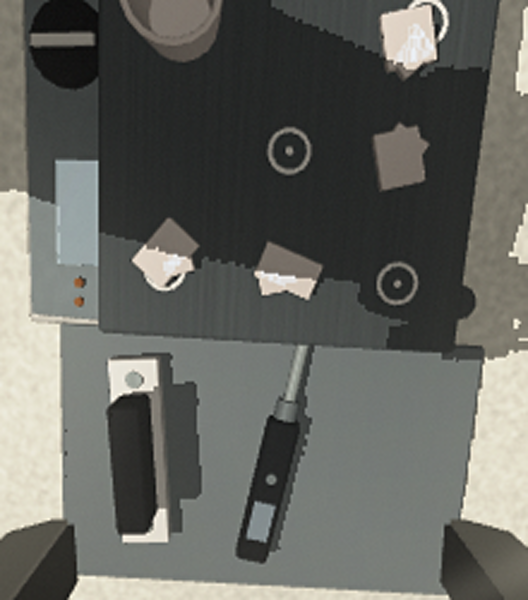

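```bash
python3 - <<'E'
from h import *
for c in ['side','scene']:
    d=robot.read_camera(c)[1] if c=='scene' else np.load('pics/side0.npy')
    W=cloud(c,d); z=W[...,2]
    m=(z>.131)&(z<.145)&(abs(W[...,0]-.508)<.045)&(abs(W[...,1]-.06)<.045)
    P=W[m][:,:2].astype(np.float32); print(c,len(P),cv2.minEnclosingCircle(P), z[m].max())
s=st();print(s['t'],s['q'])
E
```

```text
side 84 ((0.5090435147285461, 0.06198480352759361), 0.02737027406692505) 0.14139580072227198Traceback (most recent call last):
  File "<stdin>", line 6, in <module>
    return umr_maximum(a, axis, None, out, keepdims, initial, where)
ValueError: zero-size array to reduction operation maximum which has no identity
```

```bash
python3 -m handwheel '-0.095 0.668 -0.457 0 0 -0.069;-0.095 0.668 -0.457 0 0 -0.069;-0.095 0.668 -0.457 0 0 -0.069;-0.095 0.668 -0.457 0 0 -0.069;-0.095 0.668 -0.457 0 0 -0.069';python3 -m handwheel '0 0 0 0 0 0;0 0 0 0 0 0'; python3 - <<'E'
from h import *
s,im,d=snap('wrist','w2'); W=cloud('wrist',d,s); z=W[...,2]
m=(z>.132)&(z<.145)&(abs(W[...,0]-.508)<.045)&(abs(W[...,1]-.06)<.045)
P=W[m][:,:2].astype(np.float32); print(len(P),cv2.minEnclosingCircle(P) if len(P) else '')
print(s['tool_pos'],s['orientation'])
snap('side','s2')
E
```

```text
t: 4.15
tool_pos: [0.5043, 0.0659, 0.2186]
orientation: [-2.361, -2.072, -0.0]
force: [0.8, -0.3, -0.2]
opening: 0.0929
t: 4.35
tool_pos: [0.5047, 0.0646, 0.2195]
orientation: [-2.359, -2.075, 0.002]
force: [0.7, -0.8, 0.3]
opening: 0.0928
903 ((0.5082651972770691, 0.06277837604284286), 0.026084469631314278)
[0.50468495 0.06459609 0.21954517] [-2.35873815e+00 -2.07452430e+00  1.60021792e-03]
```

View pics/w2.png

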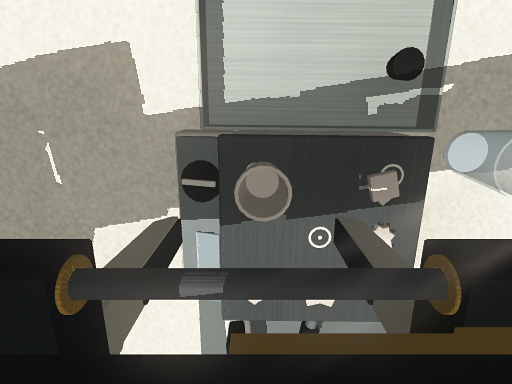

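```bash
python3 -m handwheel '0.012 -0.006 -0.15 0 0 0;0.012 -0.006 -0.28 0 0 0;0.012 -0.006 -0.385 0 0 0;0.012 -0.006 -0.385 0 0 0;0.012 -0.006 -0.385 0 0 0' -1;python3 -m handwheel '0 0 0 0 0 0;0 0 0 0 0 0;0 0 0 0 0 0;0 0 0 0 0 0;0 0 0 0 0 0' 1 10;python3 -m handwheel '0 0 0 0 0 0;0 0 0 0 0 0;0 0 0 0 0 0'
```

```text
t: 4.95
tool_pos: [0.5095, 0.0613, 0.1057]
orientation: [2.363, 2.07, 0.001]
force: [0.2, -0.4, 0.4]
opening: 0.0928
t: 5.45
tool_pos: [0.509, 0.0623, 0.1048]
orientation: [2.361, 2.072, 0.001]
force: [-0.4, -0.0, -0.1]
opening: 0.0578
t: 5.75
tool_pos: [0.5088, 0.0624, 0.1046]
orientation: [2.361, 2.072, 0.0]
force: [-1.1, -0.5, 1.9]
opening: 0.0509
```

```bash
python3 -m handwheel '0 0 0.1 0 0 0;0 0 0.22 0 0 0;0 0 0.22 0 0 0';python3 -m handwheel '0.225 -0.49 0 0 0 0;0.225 -0.49 0 0 0 0;0.225 -0.49 0 0 0 0;0.225 -0.49 0 0 0 0;0.225 -0.49 0 0 0 0';python3 -m handwheel '0.225 -0.495 0 0 0 0;0.225 -0.495 0 0 0 0;0.225 -0.495 0 0 0 0;0.225 -0.495 0 0 0 0;0.225 -0.495 0 0 0 0'; python3 - <<'E'
from h import *
snap('side','s3')
E
```

```text
t: 6.05
tool_pos: [0.5118, 0.0624, 0.1757]
orientation: [2.357, 2.069, 0.01]
force: [1.5, 0.5, -0.5]
opening: 0.0509
t: 6.55
tool_pos: [0.5761, -0.0865, 0.1691]
orientation: [-2.363, -2.068, 0.002]
force: [0.4, 0.9, -1.2]
opening: 0.0507
t: 7.05
tool_pos: [0.6436, -0.2335, 0.1691]
orientation: [-2.361, -2.07, 0.001]
force: [-0.6, -0.2, -0.4]
opening: 0.0507
```

View pics/s3.png

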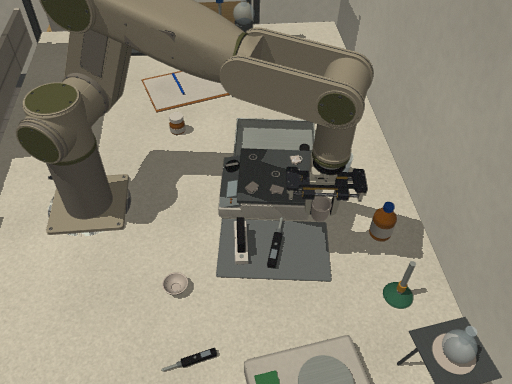

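```bash
python3 -m handwheel '0 0 -0.16 0 0 0;0 0 -0.32 0 0 0;0 0 -0.43 0 0 0;0 0 -0.46 0 0 0;0 0 -0.465 0 0 0';python3 -m handwheel '0 0 -0.01 0 0 0;0 0 -0.014 0 0 0;0 0 -0.014 0 0 0'
```

```text
t: 7.6
tool_pos: [0.6426, -0.2308, 0.0297]
orientation: [-2.357, -2.072, 0.002]
force: [-0.3, 0.1, -0.6]
opening: 0.0508
t: 7.9
tool_pos: [0.6451, -0.2336, 0.0289]
orientation: [2.359, 2.07, 0.002]
force: [0.7, -0.3, -0.9]
opening: 0.0506
```

```bash
python3 -m handwheel '0 0 0 0 0 0;0 0 0 0 0 0;0 0 0 0 0 0';python3 -m handwheel '0 0 -0.007 0 0 0;0 0 -0.007 0 0 0;0 0 -0.007 0 0 0'
```

```text
t: 8.2
tool_pos: [0.6439, -0.2334, 0.027]
orientation: [2.361, 2.072, 0.0]
force: [-0.4, 0.8, -0.9]
opening: 0.0508
t: 8.5
tool_pos: [0.6445, -0.2332, 0.0253]
orientation: [2.36, 2.072, 0.001]
force: [0.2, 2.1, 4.7]
opening: 0.0504
```

```bash
python3 -m handwheel '0 0 0 0 0 0;0 0 0 0 0 0;0 0 0 0 0 0;0 0 0 0 0 0' -0.55;python3 -m handwheel '0 0 0.1 0 0 0;0 0 0.25 0 0 0;0 0 0.4 0 0 0;0 0 0.55 0 0 0;0 0 0.6 0 0 0'; python3 - <<'E'
from h import *
s,im,d=snap('wrist','w3'); W=cloud('wrist',d,s); z=W[...,2]
m=(z>.052)&(z<.065)&(abs(W[...,0]-.644)<.045)&(abs(W[...,1]+.233)<.045)
P=W[m][:,:2].astype(np.float32); print(len(P),cv2.minEnclosingCircle(P) if len(P) else '')
snap('side','s4')
E
```

```text
t: 8.9
tool_pos: [0.6434, -0.2332, 0.0242]
orientation: [-2.361, -2.072, 0.001]
force: [0.1, -0.6, 0.6]
opening: 0.0717
t: 9.4
tool_pos: [0.6461, -0.2343, 0.2116]
orientation: [2.355, 2.067, 0.006]
force: [0.4, -0.2, 0.4]
opening: 0.0722
556 ((0.6442065834999084, -0.2299460470676422), 0.025676019489765167)
```

View pics/w3.png

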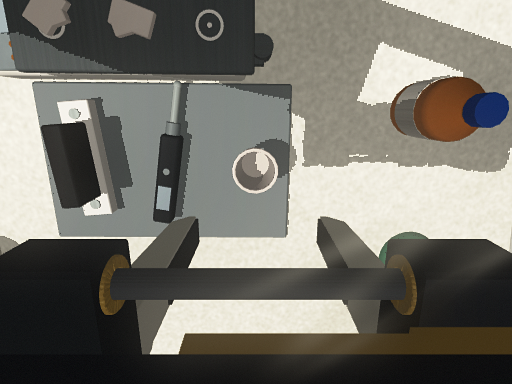

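View pics/s4.png

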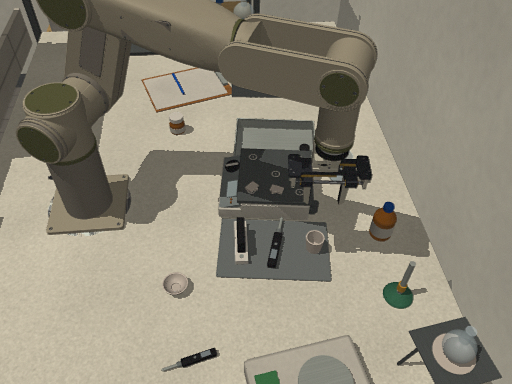

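```bash
python3 -m handwheel '-0.67 0.125 -0.2 0 0 0.105;-0.67 0.125 -0.2 0 0 0.105;-0.67 0.125 -0.2 0 0 0.105;-0.67 0.125 -0.2 0 0 0.105;-0.67 0.125 -0.2 0 0 0.105';python3 -m handwheel '0 0 0 0 0 0;0 0 0 0 0 0;0 0 0 0 0 0'; python3 - <<'E'
from h import *
s,im,d=snap('wrist','w4'); W=cloud('wrist',d,s); z=W[...,2]
m=(abs(z-.073)<.006)&(W[...,1]<-.12)&(W[...,0]<.52)&(W[...,0]>.4); P=W[m][:,:2].astype(np.float32); print('rib',len(P),cv2.minAreaRect(P),np.median(z[m]))
m=(abs(z-.026)<.006)&(W[...,1]<-.12)&(W[...,0]<.48)&(W[...,0]>.4)&(W[...,1]>-.32); P=W[m][:,:2].astype(np.float32); print('foot',len(P),cv2.minAreaRect(P),np.median(z[m]))
print(s['tool_pos'],s['orientation'])
E
```

```text
t: 10.0
tool_pos: [0.4349, -0.1923, 0.137]
orientation: [-2.265, -2.159, 0.007]
force: [1.0, 0.1, -0.3]
opening: 0.0725
t: 10.3
tool_pos: [0.4438, -0.1961, 0.1447]
orientation: [2.273, 2.168, 0.0]
force: [1.3, 0.6, 1.1]
opening: 0.0721
rib 2612 ((0.4423926770687103, -0.19643563032150269), (0.08942922204732895, 0.022013597190380096), 87.07453155517578) 0.07326520481724844
foot 2154 ((0.4424489438533783, -0.19642382860183716), (0.13926978409290314, 0.03607046976685524), 87.04517364501953) 0.02635171844217077
[ 0.44380514 -0.19607717  0.14465603] [2.27331420e+00 2.16753562e+00 4.04233930e-04]
```

View pics/w4.png

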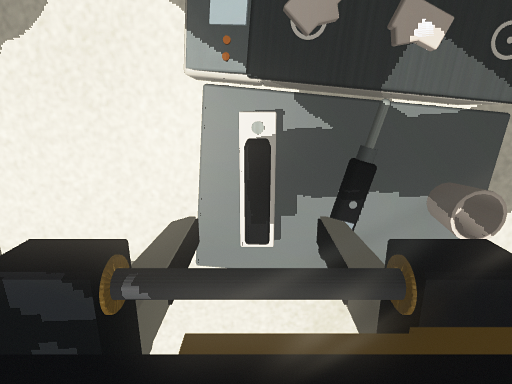

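```bash
python3 -m handwheel '-0.004 0 -0.15 0 0 0;-0.004 0 -0.3 0 0 0;-0.004 0 -0.355 0 0 0;-0.004 0 -0.368 0 0 0;-0.004 0 -0.368 0 0 0';python3 -m handwheel '0 0 0 0 0 0;0 0 0 0 0 0;0 0 0 0 0 0;0 0 0 0 0 0;0 0 0 0 0 0' 1 45;python3 -m handwheel '0 0 0 0 0 0;0 0 0 0 0 0;0 0 0 0 0 0;0 0 0 0 0 0;0 0 0 0 0 0'
```

```text
t: 10.85
tool_pos: [0.4421, -0.1958, 0.0342]
orientation: [-2.273, -2.168, 0.0]
force: [0.2, 0.3, 0.3]
opening: 0.0719
t: 11.35
tool_pos: [0.4418, -0.1959, 0.0346]
orientation: [2.273, 2.167, 0.0]
force: [-0.8, -0.1, -0.1]
opening: 0.0365
t: 11.85
tool_pos: [0.4417, -0.1958, 0.0343]
orientation: [2.274, 2.168, 0.0]
force: [0.5, -0.2, 0.6]
opening: 0.0219
```

```bash
python3 -m handwheel '0 0 0.1 0 0 0;0 0 0.25 0 0 0;0 0 0.4 0 0 0;0 0 0.44 0 0 0;0 0 0.44 0 0 0';python3 -m handwheel '0.1 0 0 0 0 0.946;0.1 0 0 0 0 0.946;0.1 0 0 0 0 0.946;0.1 0 0 0 0 0.946;0.1 0 0 0 0 0.946';python3 -m handwheel '0.1 0.15 0 0 0 0.946;0.1 0.15 0 0 0 0.946;0.1 0.15 0 0 0 0.946;0.1 0.15 0 0 0 0.946;0.1 0.15 0 0 0 0.946';python3 -m handwheel '0 0 0 0 0 0;0 0 0 0 0 0;0 0 0 0 0 0;0 0 0 0 0 0'; python3 - <<'E'
from h import *
s,im,d=snap('wrist','w5');snap('side','s5')
print(s['tool_pos'],s['orientation'],np.degrees(2*np.arctan2(s['orientation'][1],s['orientation'][0])),s['q'])
E
```

```text
t: 12.35
tool_pos: [0.4429, -0.1965, 0.1685]
orientation: [2.271, 2.165, 0.002]
force: [0.3, -0.8, -1.6]
opening: 0.0218
t: 12.85
tool_pos: [0.4699, -0.1948, 0.1627]
orientation: [-1.321, -2.845, -0.0]
force: [-0.9, -0.4, -1.9]
opening: 0.0218
t: 13.35
tool_pos: [0.4999, -0.1498, 0.1626]
orientation: [-0.197, -3.13, -0.002]
force: [-0.4, -0.7, -1.9]
opening: 0.0216
t: 13.75
tool_pos: [0.5013, -0.1507, 0.1657]
orientation: [-0.211, -3.134, -0.0]
force: [-0.4, 0.9, -1.6]
opening: 0.0218
[ 0.5013303  -0.15066456  0.16566763] [-2.11384322e-01 -3.13382969e+00 -3.69787985e-04] -187.7177845508847 [-3.89920409e-01 -4.53391160e-02  1.76630050e+00  2.00759161e-05
  1.42131464e+00 -1.82601898e+00]
```

View pics/w5.png

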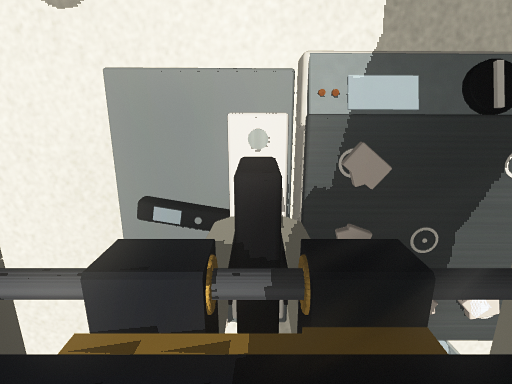

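View pics/s5.png

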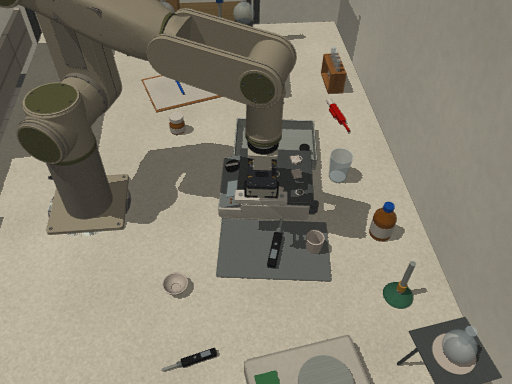

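```bash
python3 -m handwheel '0.032 0.03 -0.08 0 0 0;0.032 0.037 -0.15 0 0 0;0.032 0.037 -0.16 0 0 0;0.032 0.037 -0.16 0 0 0;0.032 0.037 -0.16 0 0 0';python3 -m handwheel '0 0 0 0 0 0;0 0 0 0 0 0;0 0 0 0 0 0'; python3 - <<'E'
from h import *
for i in range(4):
    s,im,d=snap('side','s6'); print(s['tool_pos'],s['force'])
    s,im,d=snap('wrist','w6')
E
```

```text
t: 14.35
tool_pos: [0.5117, -0.14, 0.1194]
orientation: [0.209, 3.133, -0.001]
force: [0.3, 0.1, -1.1]
opening: 0.0217
t: 14.65
tool_pos: [0.5115, -0.1399, 0.1189]
orientation: [0.208, 3.134, -0.001]
force: [-0.2, -0.2, -1.6]
opening: 0.0213
[ 0.51154244 -0.13988063  0.11889861] [-0.22276026 -0.23762779 -1.59585477]
[ 0.51130239 -0.13971331  0.1185147 ] [-0.26306352  0.07180355 -1.155879  ]
[ 0.51120167 -0.13967679  0.11830528] [-0.30349796  0.28461198 -2.54249189]
[ 0.51114483 -0.13964228  0.11818439] [ 0.40793566 -0.32050896 -1.8391351 ]
```

View pics/w6.png

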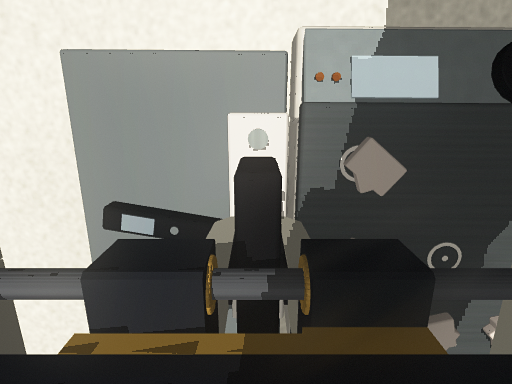

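```bash
python3 -m handwheel '0.005 0.04 -0.006 0 0 0;0.011 0.079 -0.006 0 0 0;0.016 0.119 -0.006 0 0 0;0.021 0.159 -0.006 0 0 0;0.026 0.198 -0.006 0 0 0';python3 -m handwheel '0.005 0.04 0 0 0 0;0.011 0.079 0 0 0 0;0.016 0.119 0 0 0 0;0.021 0.159 0 0 0 0;0.026 0.198 0 0 0 0'; python3 - <<'E'
from h import *
s,im,d=snap('wrist','w7');s,im,d=snap('side','s7'); print(s['tool_pos'],s['force'])
E
```

```text
t: 15.55
tool_pos: [0.5191, -0.0788, 0.1164]
orientation: [0.207, 3.135, 0.0]
force: [0.8, -0.3, -2.4]
opening: 0.022
t: 16.05
tool_pos: [0.5269, -0.0198, 0.1164]
orientation: [0.208, 3.135, -0.0]
force: [-0.3, -0.9, -1.5]
opening: 0.0216
[ 0.52701936 -0.01826805  0.11639694] [-0.85306178  2.27572469 -1.13397878]
```

View pics/w7.png

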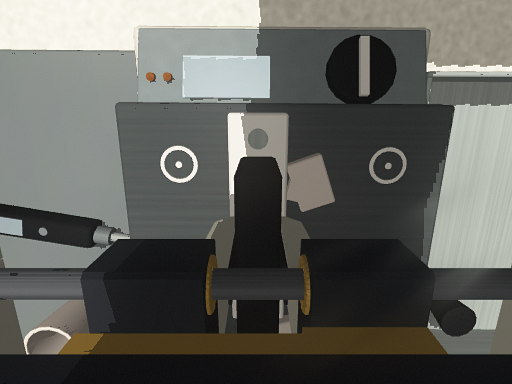

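```bash
python3 -m handwheel '0.005 0.04 0 0 0 0;0.011 0.079 0 0 0 0;0.016 0.119 0 0 0 0;0.021 0.159 0 0 0 0;0.026 0.198 0 0 0 0';python3 -m handwheel '0.005 0.04 0 0 0 0;0.011 0.079 0 0 0 0;0.016 0.119 0 0 0 0;0.021 0.159 0 0 0 0;0.026 0.198 0 0 0 0';python3 -m handwheel '0.005 0.04 0 0 0 0;0.011 0.079 0 0 0 0;0.011 0.079 0 0 0 0;0.011 0.079 0 0 0 0'; python3 - <<'E'
from h import *
s,im,d=snap('wrist','w8');s,im,d=snap('side','s8'); print(s['tool_pos'],s['force'])
E
```

```text
t: 16.65
tool_pos: [0.5347, 0.0397, 0.1164]
orientation: [-0.208, -3.135, -0.0]
force: [-0.5, -0.6, -1.5]
opening: 0.0219
t: 17.15
tool_pos: [0.5425, 0.0991, 0.1164]
orientation: [-0.208, -3.135, -0.0]
force: [-0.3, 0.5, -2.5]
opening: 0.0219
t: 17.55
tool_pos: [0.5456, 0.1218, 0.1163]
orientation: [-0.207, -3.135, 0.001]
force: [0.3, -0.6, -1.3]
opening: 0.0216
[0.54558561 0.12149606 0.11624988] [ 0.68209939 -0.10816681 -1.43379018]
```

View pics/w8.png

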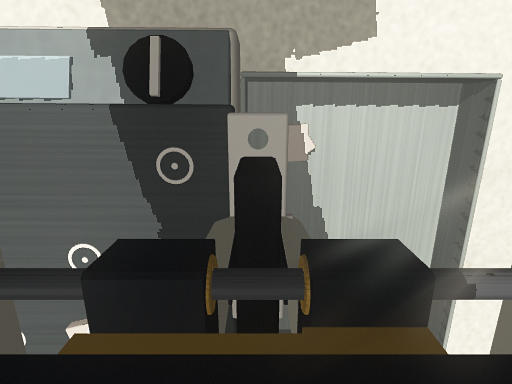

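View pics/s8.png

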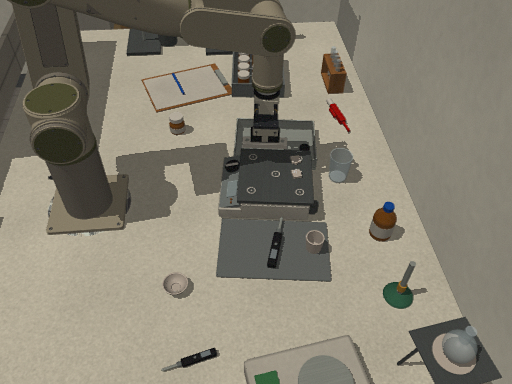

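```bash
python3 -m handwheel '0.005 0.04 0 0 0 0;0.011 0.079 0 0 0 0;0.011 0.079 0.1 0 0 0;0.011 0.079 0.2 0 0 0;0.011 0.079 0.2 0 0 0'; python3 - <<'E'
from h import *
s,im,d=snap('wrist','w9'); W=cloud('wrist',d,s)
print(s['tool_pos'])
for r in robot.silhouettes('wrist','shard0'):
    p=W[r['pixels']]; p=p[~np.isnan(p[:,0])]; print(r['conf'],np.round(r['rect']),np.round(np.median(p,0),3),np.round(p.max(0),3))
E
```

```text
t: 18.15
tool_pos: [0.552, 0.1469, 0.1817]
orientation: [0.207, 3.127, 0.003]
force: [0.6, 0.6, -0.8]
opening: 0.0222
[0.55195257 0.14685531 0.18167038]
```

View pics/w9.png

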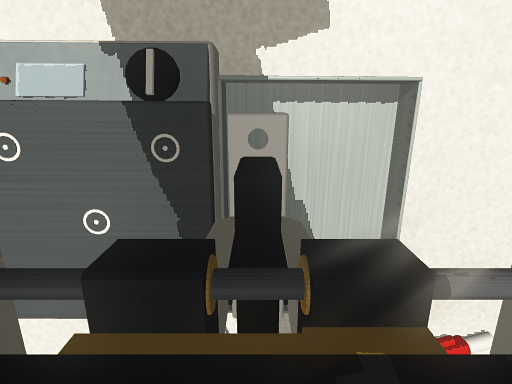

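```bash
python3 -m handwheel '0.176 -0.739 0 0 0 0;0.176 -0.739 0 0 0 0;0.176 -0.739 0 0 0 0;0.176 -0.739 0 0 0 0;0.176 -0.739 0 0 0 0';python3 -m handwheel '0 0 0 0 0 0;0 0 0 0 0 0;0 0 0 0 0 0'; python3 - <<'E'
from h import *
s,im,d=snap('side','s10'); s,im,d=snap('wrist','w10'); 
print(s['tool_pos'],s['orientation'])
W=cloud('wrist',d,s)
for r in robot.silhouettes('wrist','shard0'):
    p=W[r['pixels']]; p=p[~np.isnan(p[:,0])]; print(r['conf'],np.round(r['rect']),np.round(np.median(p,0),3),np.round(p.max(0),3))
im=cv2.imread('pics/s10.png'); cv2.imwrite('pics/s10c.png',cv2.resize(im[110:300,200:360],None,fx=3.1,fy=3.1,interpolation=cv2.INTER_CUBIC))
E
```

```text
t: 18.75
tool_pos: [0.6011, -0.0796, 0.174]
orientation: [-0.212, -3.132, 0.001]
force: [-0.3, 0.5, -2.5]
opening: 0.0213
t: 19.05
tool_pos: [0.6011, -0.0751, 0.175]
orientation: [-0.207, -3.133, -0.001]
force: [-1.0, 0.4, -1.5]
opening: 0.0218
[ 0.60123024 -0.07487826  0.17545494] [-2.05900279e-01 -3.13338129e+00 -8.19295109e-04]
0.84 [324. 210.  38.  34.] [ 0.623 -0.018  0.097] [ 0.639 -0.     0.1  ]
0.74 [392. 209.  45.  38.] [0.629 0.041 0.097] [0.648 0.06  0.1  ]
0.62 [478.  57.  22.  34.] [0.511 0.166 0.014] [0.527 0.182 0.089]
```

View pics/w10.png

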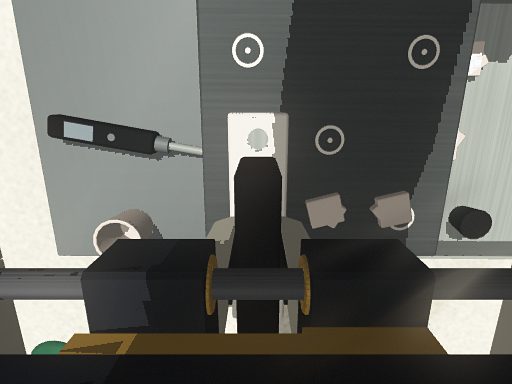

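View pics/s10c.png

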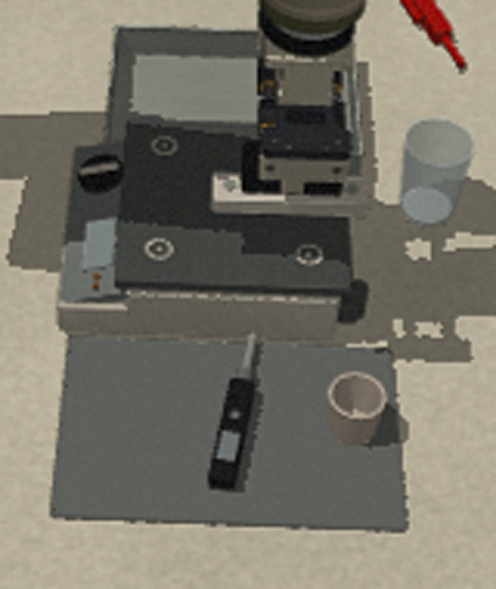

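```bash
python3 -m handwheel '0.01 0 -0.1 0 0 0;0.01 0 -0.18 0 0 0;0.01 0 -0.195 0 0 0;0.01 0 -0.195 0 0 0;0.01 0 -0.195 0 0 0';python3 -m handwheel '0 0 0 0 0 0;0 0 0 0 0 0;0 0 0 0 0 0';python3 -m handwheel '0.005 0.04 0 0 0 0;0.011 0.079 0 0 0 0;0.016 0.119 0 0 0 0;0.021 0.159 0 0 0 0;0.026 0.198 0 0 0 0'; python3 - <<'E'
from h import *
s,im,d=snap('wrist','w11'); 
print(s['tool_pos'],s['orientation'])
E
```

```text
t: 19.7
tool_pos: [0.6056, -0.0761, 0.1194]
orientation: [0.207, 3.133, -0.001]
force: [-0.2, 1.0, -1.5]
opening: 0.0222
t: 20.0
tool_pos: [0.6052, -0.0765, 0.1187]
orientation: [0.208, 3.133, -0.0]
force: [-0.3, -0.1, -2.4]
opening: 0.0217
t: 20.5
tool_pos: [0.6126, -0.0154, 0.1178]
orientation: [-0.207, -3.135, -0.0]
force: [-0.1, -0.5, -1.9]
opening: 0.0219
[ 0.61264826 -0.01542371  0.11782742] [-2.07028116e-01 -3.13465924e+00 -4.91924199e-05]
```

View pics/w11.png

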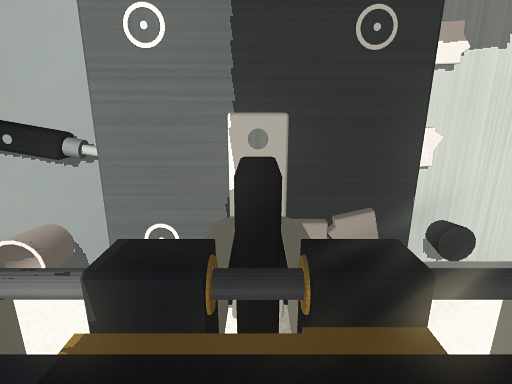

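```bash
python3 -m handwheel '0.005 0.04 0 0 0 0;0.011 0.079 0 0 0 0;0.016 0.119 0 0 0 0;0.021 0.159 0 0 0 0;0.026 0.198 0 0 0 0';python3 -m handwheel '0.005 0.04 0 0 0 0;0.011 0.079 0 0 0 0;0.016 0.119 0 0 0 0;0.021 0.159 0 0 0 0;0.026 0.198 0 0 0 0';python3 -m handwheel '0.005 0.04 0 0 0 0;0.011 0.079 0 0 0 0;0.016 0.119 0 0 0 0;0.016 0.119 0 0 0 0;0.016 0.119 0.1 0 0 0';python3 -m handwheel '-0.1 -0.3 0.25 0 0 0;-0.1 -0.3 0.25 0 0 0;-0.1 -0.3 0.25 0 0 0;-0.1 -0.3 0.25 0 0 0'; python3 - <<'E'
from h import *
s,im,d=snap('wrist','w12'); W=cloud('wrist',d,s)
print(s['tool_pos'],s['orientation'])
for r in robot.silhouettes('wrist','shard0'):
    p=W[r['pixels']]; p=p[~np.isnan(p[:,0])]; print(r['conf'],np.round(r['rect']),np.round(np.median(p,0),3),np.round(p.max(0),3))
s,im,d=snap('side','s12')
im=cv2.imread('pics/s12.png'); cv2.imwrite('pics/s12c.png',cv2.resize(im[110:300,200:360],None,fx=3.1,fy=3.1,interpolation=cv2.INTER_CUBIC))
E
```

```text
t: 21.05
tool_pos: [0.6205, 0.0436, 0.1179]
orientation: [0.208, 3.135, 0.0]
force: [0.3, -0.0, -1.3]
opening: 0.0214
t: 21.55
tool_pos: [0.6283, 0.1029, 0.1179]
orientation: [-0.208, -3.135, 0.0]
force: [-1.0, -0.6, -1.5]
opening: 0.0219
t: 22.05
tool_pos: [0.6296, 0.1374, 0.1426]
orientation: [-0.206, -3.126, 0.003]
force: [-0.0, -0.4, -2.5]
opening: 0.0216
t: 22.45
tool_pos: [0.6042, 0.0452, 0.2262]
orientation: [0.213, 3.129, -0.0]
force: [0.9, 0.7, -1.9]
opening: 0.0219
[0.60415988 0.04519361 0.2261602 ] [ 2.12580840e-01  3.12919864e+00 -3.76687428e-04]
0.93 [331. 148.  22.  31.] [0.593 0.14  0.014] [0.613 0.157 0.016]
0.83 [344.  74.  27.  29.] [0.508 0.161 0.013] [0.526 0.18  0.016]
0.81 [322. 187.  28.  25.] [0.643 0.123 0.021] [0.662 0.142 0.029]
0.74 [332. 197.  24.  21.] [0.664 0.14  0.014] [0.676 0.152 0.029]
```

View pics/w12.png

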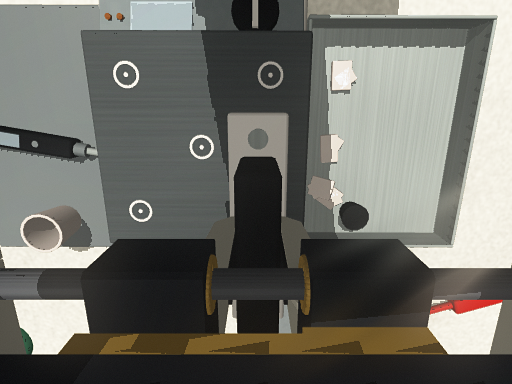

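View pics/s12c.png

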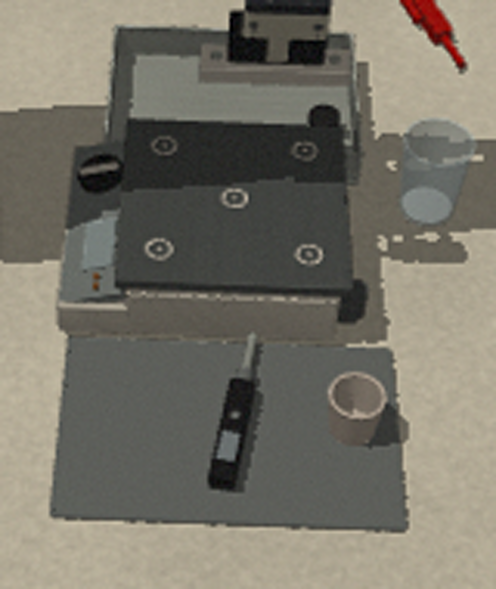

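```bash
cat > rings.py <<'E'
from h import *
H=np.array([[-0.07,.07],[.07,.07],[.07,-.07],[-.07,-.07]]); H=np.vstack([[0,0],H])
def refine(im,u,v,r):
    g=cv2.cvtColor(im,cv2.COLOR_RGB2GRAY).astype(float); r=int(r)
    u0,v0=int(round(u)),int(round(v))
    if u0-r<0 or v0-r<0 or u0+r>511 or v0+r>383: return None
    p=g[v0-r:v0+r+1,u0-r:u0+r+1]; p=p-cv2.GaussianBlur(p,(0,0),r*.8); w=np.where(p>18,p,0)
    vv,uu=np.mgrid[-r:r+1,-r:r+1]; return u0+(w*uu).sum()/w.sum(),v0+(w*vv).sum()/w.sum()
def fit(src,dst):
    a,b=src-src.mean(0),dst-dst.mean(0); th=np.arctan2((a[:,0]*b[:,1]-a[:,1]*b[:,0]).sum(),(a*b).sum())
    Rm=np.array([[np.cos(th),-np.sin(th)],[np.sin(th),np.cos(th)]]); t=dst.mean(0)-Rm@src.mean(0)
    return np.degrees(th),t,np.linalg.norm(src@Rm.T+t-dst,axis=1)
E
python3 - <<'E'
from rings import *
for cam,pts,r,nm in [('side',{1:(252.9,156.8),2:(298.4,158.4),0:(275.5,173.5),4:(251.3,190),3:(299.7,191.9)},5,'s12'),('wrist',{4:(126,74),1:(270,75),0:(201,147),3:(140,211)},14,'w12')]:
    if cam=='side': s,im,d=snap(cam,'t'+cam)
    else: s,im,d=snap(cam,'t'+cam)
    src=[];dst=[]
    for k,(u,v) in pts.items():
        c=refine(im,u,v,r)
        for _ in range(3): c=refine(im,*c,r)
        w=ray(cam,c[0],c[1],.088,s); src.append(H[k]);dst.append(w[:2]); print(cam,k,np.round(c,1),np.round(w,4))
    print(fit(np.array(src),np.array(dst)))
E
```

```text
side 1 [252.8 156.7] [0.5039 0.0689 0.088 ]
side 2 [297.9 157.9] [0.6421 0.0513 0.088 ]
side 0 [275.6 173.6] [ 0.5644 -0.0096  0.088 ]
side 4 [250.7 189.7] [ 0.4837 -0.0679  0.088 ]
side 3 [299.5 191.6] [ 0.6233 -0.0881  0.088 ]
(np.float64(-7.8939349496950575), array([ 0.56346998, -0.00907312]), array([9.45678668e-04, 7.11918381e-04, 1.03023620e-03, 1.17729444e-03,
       9.61269089e-05]))
wrist 4 [121.3  76.8] [ 0.4838 -0.0682  0.088 ]
wrist 1 [267.5  77.7] [0.5028 0.0709 0.088 ]
wrist 0 [197.5 150.2] [ 0.5627 -0.0085  0.088 ]
wrist 3 [135.8 214.6] [ 0.6227 -0.0874  0.088 ]
(np.float64(-7.848502669973695), array([ 0.56272832, -0.0083311 ]), array([8.36536651e-05, 3.61837300e-04, 1.34620315e-04, 2.75048057e-04]))
```

```bash
python3 -m handwheel '-0.25 -0.4 0 0 0 -0.946;-0.25 -0.4 0 0 0 -0.946;-0.25 -0.4 0 0 0 -0.946;-0.25 -0.4 0 0 0 -0.946;-0.25 -0.4 0 0 0 -0.946';python3 -m handwheel '-0.28 -0.4 0 0 0 -0.946;-0.28 -0.4 0 0 0 -0.946;-0.28 -0.4 0 0 0 -0.946;-0.28 -0.4 0 0 0 -0.946;-0.28 -0.4 0 0 0 -0.946';python3 -m handwheel '0 0 0 0 0 0;0 0 0 0 0 0;0 0 0 0 0 0;0 0 0 0 0 0'; python3 - <<'E'
from h import *
s,im,d=snap('wrist','w13'); W=cloud('wrist',d,s)
print(s['tool_pos'],s['orientation'])
z=W[...,2]
m=(abs(z-.031)<.006)&(W[...,1]<-.1)&(W[...,0]<.60)&(W[...,0]>.49)&(W[...,1]>-.32); P=W[m][:,:2].astype(np.float32); print('pen',len(P),cv2.minAreaRect(P))
E
```

```text
t: 23.2
tool_pos: [0.5272, -0.0727, 0.2216]
orientation: [-1.341, -2.839, 0.0]
force: [0.7, 0.3, -0.8]
opening: 0.0218
t: 23.7
tool_pos: [0.4432, -0.1929, 0.2217]
orientation: [-2.281, -2.157, 0.001]
force: [0.7, -0.1, -1.8]
opening: 0.022
t: 24.1
tool_pos: [0.4442, -0.1919, 0.2226]
orientation: [-2.27, -2.171, 0.0]
force: [0.4, -0.4, -0.6]
opening: 0.0215
[ 0.44415208 -0.19192071  0.22262426] [-2.27016583e+00 -2.17098767e+00  2.10059033e-04]
pen 1751 ((0.5326380133628845, -0.2021956741809845), (0.17277827858924866, 0.1070457398891449), 82.16036987304688)
```

View pics/w13.png

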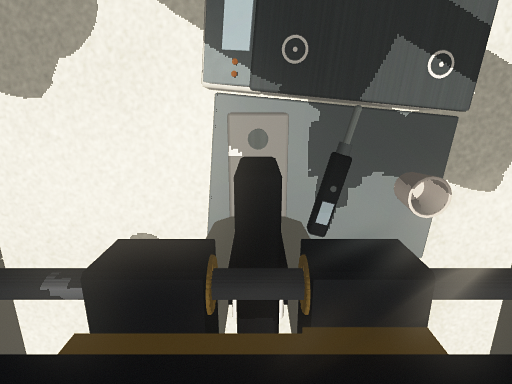

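```bash
python3 -m handwheel '-0.005 -0.014 -0.16 0 0 0;-0.005 -0.014 -0.32 0 0 0;-0.005 -0.014 -0.48 0 0 0;-0.005 -0.014 -0.58 0 0 0;-0.005 -0.014 -0.615 0 0 0';python3 -m handwheel '0 0 -0.003 0 0 0;0 0 -0.006 0 0 0;0 0 -0.009 0 0 0;0 0 -0.009 0 0 0;0 0 -0.009 0 0 0'
```

```text
t: 24.65
tool_pos: [0.4397, -0.1949, 0.0345]
orientation: [-2.268, -2.165, 0.003]
force: [-0.6, 0.7, -0.3]
opening: 0.0218
t: 25.15
tool_pos: [0.4431, -0.197, 0.0366]
orientation: [2.273, 2.167, 0.001]
force: [-0.3, 0.2, -1.6]
opening: 0.0217
```

```bash
python3 -m handwheel '0 0 -0.004 0 0 0;0 0 -0.008 0 0 0;0 0 -0.008 0 0 0;0 0 -0.008 0 0 0;0 0 -0.008 0 0 0'
```

```text
t: 25.65
tool_pos: [0.4429, -0.1969, 0.0341]
orientation: [2.273, 2.167, 0.0]
force: [-2.5, 0.5, 5.6]
opening: 0.0219
```

```bash
python3 -m handwheel '0 0 0 0 0 0;0 0 0 0 0 0;0 0 0 0 0 0;0 0 0 0 0 0' -0.3;python3 -m handwheel '0 0 0.1 0 0 0;0 0 0.25 0 0 0;0 0 0.4 0 0 0;0 0 0.55 0 0 0;0 0 0.55 0 0 0';python3 -m handwheel '0.28 0.1 0.1 0 0 -0.3;0.28 0.1 0.1 0 0 -0.3;0.28 0.1 0.1 0 0 -0.3;0.28 0.1 0.1 0 0 -0.3;0.28 0.1 0.1 0 0 -0.3'; python3 - <<'E'
from h import *
s,im,d=snap('wrist','w14'); W=cloud('wrist',d,s); z=W[...,2]
print(s['tool_pos'],s['orientation'],np.degrees(2*np.arctan2(s['orientation'][1],s['orientation'][0])))
m=(abs(z-.073)<.006)&(W[...,1]<-.12)&(W[...,0]<.50)&(W[...,0]>.39); P=W[m][:,:2].astype(np.float32); print('rib',len(P),cv2.minAreaRect(P))
for r in robot.silhouettes('wrist','pen'):
    p=W[r['pixels']]; p=p[~np.isnan(p[:,0])]; q=p[abs(p[:,2]-.031)<.004]
    print(r['conf'],np.round(r['rect']),cv2.minAreaRect(p[:,:2].astype(np.float32)),len(q),np.median(q,0) if len(q) else '', cv2.minAreaRect(q[:,:2].astype(np.float32)) if len(q)>5 else '')
for r in robot.tip_of('wrist','pen_tip')[:3]: print('tip',r['conf'],r['at'],ray('wrist',r['at'][1],r['at'][0],.019,s))
for r in robot.tip_of('wrist','pen')[:3]: print('pen',r['conf'],r['at'],ray('wrist',r['at'][1],r['at'][0],.019,s))
E
```

```text
t: 26.05
tool_pos: [0.4424, -0.1966, 0.0332]
orientation: [-2.274, -2.168, 0.0]
force: [1.3, 0.8, 0.5]
opening: 0.0496
t: 26.55
tool_pos: [0.446, -0.1986, 0.206]
orientation: [2.265, 2.16, 0.005]
force: [0.9, -0.1, 0.2]
opening: 0.0604
t: 27.05
tool_pos: [0.5256, -0.1667, 0.2273]
orientation: [-2.511, -1.886, 0.002]
force: [-0.5, -0.3, -0.1]
opening: 0.0606
[ 0.52556293 -0.16666619  0.22728002] [-2.51112026e+00 -1.88564285e+00  1.71833361e-03] -286.19298424347045
rib 888 ((0.4424426853656769, -0.19767935574054718), (0.08971308916807175, 0.022119596600532532), 87.81291198730469)
0.75 [279. 186.  25. 127.] ((0.5427477359771729, -0.20872993767261505), (0.17744572460651398, 0.0261661596596241), 72.46379852294922) 1461 [ 0.53540873 -0.22730038  0.03026649] ((0.5360455513000488, -0.2262720912694931), (0.12442062795162201, 0.02385668084025383), 72.51710510253906)
tip 0.61 [123.2, 282.5] [ 0.56956167 -0.12339395  0.019     ]
pen 0.91 [208.4, 277.6] [ 0.53447111 -0.2300152   0.019     ]
```

View pics/w14.png

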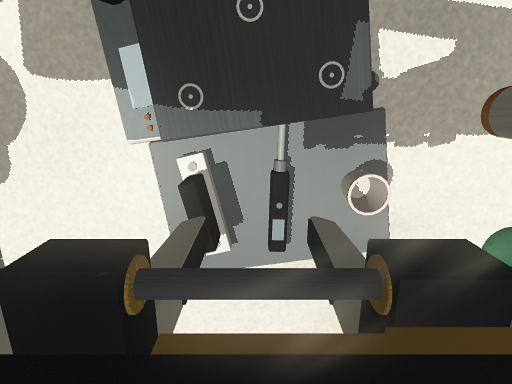

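```bash
python3 -m handwheel '0.04 -0.18 -0.33 0 0 -0.029;0.04 -0.18 -0.33 0 0 -0.029;0.04 -0.18 -0.33 0 0 -0.029;0.04 -0.18 -0.33 0 0 -0.029;0.04 -0.18 -0.33 0 0 -0.029';python3 -m handwheel '0 0 0 0 0 0;0 0 0 0 0 0;0 0 0 0 0 0;0 0 0 0 0 0'; python3 - <<'E'
from h import *
s,im,d=snap('wrist','w15'); W=cloud('wrist',d,s); z=W[...,2]
print(s['tool_pos'],s['orientation'],np.degrees(2*np.arctan2(s['orientation'][1],s['orientation'][0])))
for r in robot.silhouettes('wrist','pen'):
    p=W[r['pixels']]; p=p[~np.isnan(p[:,0])]; q=p[abs(p[:,2]-.031)<.004]
    print(r['conf'],np.round(r['rect']),cv2.minAreaRect(p[:,:2].astype(np.float32)),len(q), cv2.minAreaRect(q[:,:2].astype(np.float32)) if len(q)>5 else '')
E
```

```text
t: 27.75
tool_pos: [0.5389, -0.2206, 0.1309]
orientation: [2.534, 1.856, 0.001]
force: [-0.3, 0.2, -0.5]
opening: 0.0606
t: 28.15
tool_pos: [0.5389, -0.2205, 0.1301]
orientation: [2.533, 1.857, 0.001]
force: [-0.6, 0.5, -0.1]
opening: 0.061
[ 0.53890511 -0.2204684   0.13014972] [2.53285079e+00 1.85665414e+00 9.64246412e-04] 72.48502531554672
0.8 [257. 161.  24. 184.] ((0.5424102544784546, -0.20384463667869568), (0.17192301154136658, 0.024072935804724693), 72.9209976196289) 2768 ((0.5357966423034668, -0.22632235288619995), (0.12498869746923447, 0.023655543103814125), 72.55340576171875)
```

View pics/w15.png

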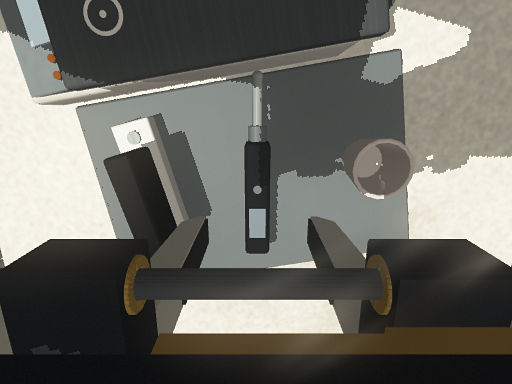

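```bash
python3 -m handwheel '-0.004 0 -0.15 0 0 0;-0.004 0 -0.3 0 0 0;-0.004 0 -0.36 0 0 0;-0.004 0 -0.39 0 0 0;-0.004 0 -0.39 0 0 0';python3 -m handwheel '0 0 0 0 0 0;0 0 0 0 0 0;0 0 0 0 0 0;0 0 0 0 0 0;0 0 0 0 0 0' 1 50;python3 -m handwheel '0 0 0 0 0 0;0 0 0 0 0 0;0 0 0 0 0 0;0 0 0 0 0 0'
```

```text
t: 28.75
tool_pos: [0.5365, -0.2202, 0.0112]
orientation: [-2.533, -1.856, 0.002]
force: [0.6, 0.0, -0.1]
opening: 0.0603
t: 29.25
tool_pos: [0.5376, -0.2208, 0.0129]
orientation: [2.533, 1.856, 0.001]
force: [1.9, 0.2, -0.7]
opening: 0.025
t: 29.65
tool_pos: [0.5376, -0.2208, 0.0128]
orientation: [2.534, 1.856, 0.001]
force: [-1.2, 0.4, 5.5]
opening: 0.0234
```

```bash
python3 -m handwheel '0 0 0.1 0 0 0;0 0 0.25 0 0 0;0 0 0.4 0 0 0;0 0 0.55 0 0 0;0 0 0.65 0 0 0';python3 -m handwheel '0 0.3 0 -0.636 0.201 0;0 0.3 0 -0.636 0.201 0;0 0.3 0 -0.636 0.201 0;0 0.3 0 -0.636 0.201 0;0 0.3 0 -0.636 0.201 0';python3 -m handwheel '0 0.1 0 0 0 0;0 0.1 0 0 0 0;0 0.1 0 0 0 0;0 0.1 0 0 0 0;0 0.1 0 0 0 0'; python3 - <<'E'
from h import *
s,im,d=snap('wrist','w16'); s2,im2,d2=snap('side','s16')
print(s['tool_pos'],s['orientation'],s['force'],s['opening'])
M=R.from_rotvec(s['orientation']).as_matrix(); print(M.round(3))
for c,ss in [('side',s2),('wrist',s)]:
    for r in robot.tip_of(c,'pen_tip')[:3]: print(c,r)
im=cv2.imread('pics/s16.png'); cv2.imwrite('pics/s16c.png',cv2.resize(im[60:300,200:360],None,fx=2.4,fy=2.4,interpolation=cv2.INTER_CUBIC))
E
```

```text
t: 30.15
tool_pos: [0.5379, -0.221, 0.2107]
orientation: [2.532, 1.855, 0.002]
force: [0.3, 0.2, 0.0]
opening: 0.0237
t: 30.65
tool_pos: [0.5366, -0.1279, 0.2046]
orientation: [2.23, 1.644, -0.605]
force: [0.0, 0.3, -1.3]
opening: 0.0234
t: 31.15
tool_pos: [0.5371, -0.1018, 0.2075]
orientation: [2.237, 1.636, -0.599]
force: [-0.9, -0.0, -1.2]
opening: 0.0235
[ 0.53713619 -0.10182425  0.2075043 ] [ 2.23656203  1.63567472 -0.5985545 ] [-0.85820356 -0.04147207 -1.20270623] 0.02346845485766715
[[ 0.263  0.953 -0.151]
 [ 0.825 -0.303 -0.476]
 [-0.5    0.    -0.866]]
side {'at': [368.7, 165.4], 'conf': 0.77}
side {'at': [186.3, 252.5], 'conf': 0.51}
wrist {'at': [49.7, 253.9], 'conf': 0.73}
```

View pics/w16.png

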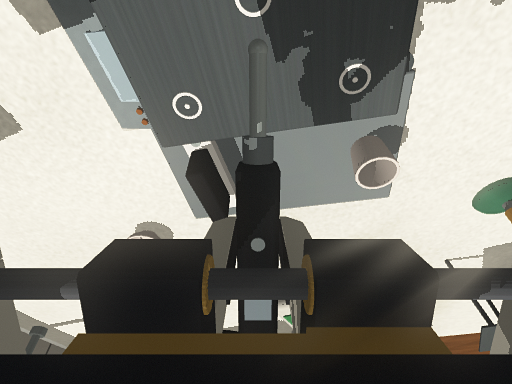

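View pics/s16c.png

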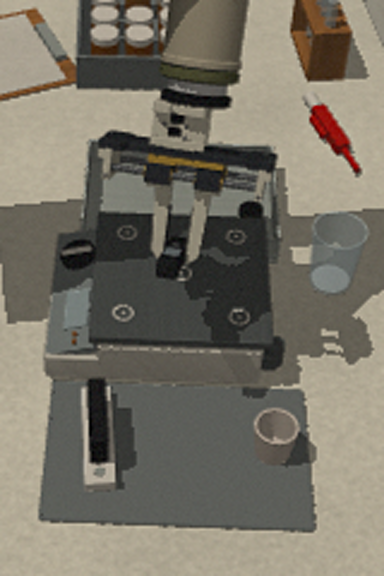

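```bash
cat > tip.py <<'E'
from h import *
# wrist: tip in tool frame
def tipw(name):
    s,im,d=snap('wrist',name)
    K,_=campose('wrist',s); T=np.array(robot.camera_model('wrist')['tool_from_camera'])
    v,u=np.mgrid[:384,:512]; P=np.stack([(u-K[0,2])/K[0,0]*d,(v-K[1,2])/K[1,1]*d,d],-1)@T[:3,:3].T+T[:3,3]
    m=(d>0)&(abs(P[...,1])<.012)&(P[...,0]>.03)&(P[...,0]<.14)&(P[...,2]<.02)&(P[...,2]>-.05)
    return s,P[m]
E
python3 - <<'E'
from tip import *
s,p=tipw('w17')
print(len(p))
for a in np.arange(.05,.125,.005):
    q=p[(p[:,0]>=a)&(p[:,0]<a+.005)]
    if len(q): print(round(a,3),len(q),np.round([q[:,1].min(),q[:,1].max(),q[:,2].min(),np.median(q[:,1])],4))
print('xmax',p[:,0].max())
L=.099; 
M=R.from_rotvec(s['orientation']).as_matrix()
for g in (.096,.101):
  t=np.array(s['tool_pos'])+M@np.array([g,0,-.0062]); print(g,t,proj('wrist',t,s),proj('side',t))
print(s['tool_pos'])
E
```

```text
3637
0.05 304 [-0.0092  0.0076 -0.0159 -0.0011]
0.055 238 [-0.0092  0.0075 -0.0153 -0.0009]
0.06 169 [-0.0054  0.0031 -0.0119 -0.0011]
0.065 169 [-0.0054  0.0031 -0.0119 -0.0011]
0.07 168 [-0.0053  0.0031 -0.012  -0.0011]
0.075 180 [-0.0053  0.0036 -0.0119 -0.0009]
0.08 186 [-0.0053  0.0035 -0.0119 -0.0011]
0.085 188 [-0.0052  0.0035 -0.0115 -0.0006]
0.09 198 [-0.0052  0.0034 -0.0119 -0.0011]
0.095 212 [-0.0056  0.0039 -0.012  -0.0009]
0.1 116 [-0.0056  0.0038 -0.0127 -0.0011]
xmax 0.10389616230720526
0.096 [ 0.56324917 -0.01889943  0.16469204] (np.float64(259.2574604676384), np.float64(56.49427506765133)) (np.float64(277.05262273704693), np.float64(157.0666854774837))
0.101 [ 0.56455746 -0.01477177  0.16219186] (np.float64(259.279343301377), np.float64(45.67019993339463)) (np.float64(277.26243361557306), np.float64(156.68137202402147))
[ 0.53719406 -0.10110592  0.20732611]
```

```bash
cat >> tip.py <<'E'
TIP=np.array([.099,-.0007,-.007])
p0=np.array([.563,-.0087]); a=np.radians(-7.85)
X=np.array([np.cos(a),np.sin(a)]);Y=np.array([-X[1],X[0]])
PT=[p0+h[0]*X+h[1]*Y for h in [(0,0),(-.07,.07),(.07,.07),(.07,-.07),(-.07,-.07)]]
def where(k):
    s=robot.read_state(); M=R.from_rotvec(s['orientation']).as_matrix(); t=np.array(s['tool_pos'])+M@TIP
    dz=.093-t[2]; dxy=PT[k]-t[:2]
    print('t',round(s['t'],2),'tip',t.round(4),'to pt',k,'mm',(np.append(dxy,dz)*1000).round(1),'shares',(np.append(dxy,dz)/.3).round(4),'F',np.round(s['force'],1))
E
python3 -c "
from tip import *
where(0)"
```

```text
t 31.4 tip [ 0.5635 -0.0157  0.1639] to pt 0 mm [ -0.5   7.  -70.9] shares [-0.0016  0.0233 -0.2362] F [-0.7 -0.2 -0.6]
```

```bash
python3 -m handwheel '0 0.023 -0.1 0 0 0;0 0.023 -0.18 0 0 0;0 0.023 -0.2 0 0 0;0 0.023 -0.2 0 0 0;0 0.023 -0.2 0 0 0';python3 -m handwheel '0 0 0 0 0 0;0 0 0 0 0 0;0 0 0 0 0 0;0 0 0 0 0 0'; python3 - <<'E'
from tip import *
where(0)
s,im,d=snap('wrist','w18'); cv2.imwrite('pics/w18c.png',cv2.resize(im[0:130,170:340,::-1],None,fx=4,fy=4,interpolation=cv2.INTER_CUBIC))
s,im,d=snap('side','s18'); cv2.imwrite('pics/s18c.png',cv2.resize(im[130:220,210:330,::-1],None,fx=5,fy=5,interpolation=cv2.INTER_CUBIC))
E
```

```text
t: 31.9
tool_pos: [0.5379, -0.0939, 0.1485]
orientation: [2.234, 1.636, -0.598]
force: [-0.2, -0.9, -0.1]
opening: 0.0238
t: 32.3
tool_pos: [0.5375, -0.0937, 0.1477]
orientation: [2.235, 1.637, -0.598]
force: [0.0, -0.3, -0.1]
opening: 0.0236
t 32.3 tip [ 0.5637 -0.0084  0.1043] to pt 0 mm [ -0.7  -0.3 -11.3] shares [-0.0025 -0.0009 -0.0376] F [ 0.  -0.3 -0.1]
```

View pics/w18c.png

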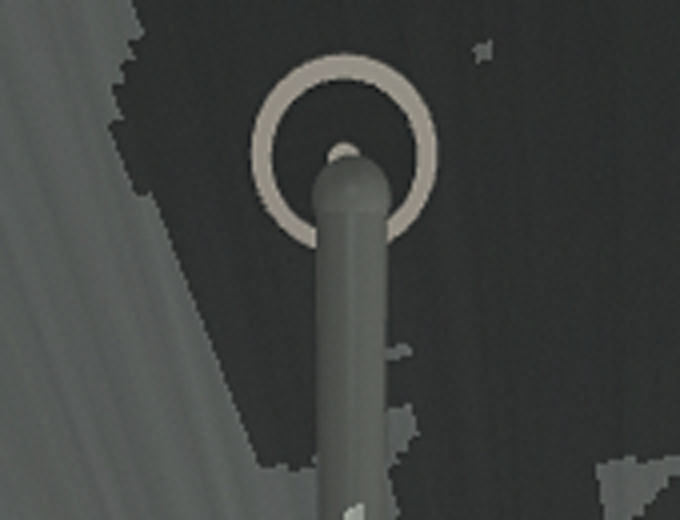

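View pics/s18c.png

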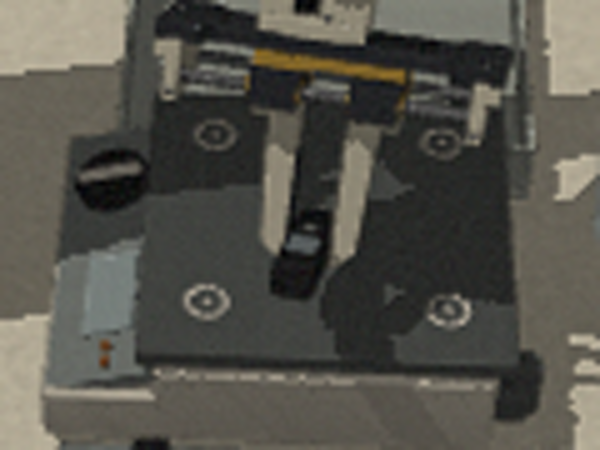

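```bash
python3 - <<'E'
from tip import *
s=st(); M=R.from_rotvec(s['orientation']).as_matrix()
t=np.array(s['tool_pos'])+M@TIP
print('tip px',proj('wrist',t,s),'p0 px',proj('wrist',[*p0,.088],s))
# inverse: ring seen at
print('dot world',ray('wrist',255.8,38.6,.088,s))
q=dict(s); q['tool_pos']=np.array(s['tool_pos'])-[0,0,.0113]
print('lowered',proj('wrist',[*p0,.088],q),proj('wrist',[t[0],t[1],.088],q))
E
```

```text
tip px (np.float64(257.87917455412327), np.float64(49.7074517145071)) p0 px (np.float64(256.99649608108336), np.float64(39.455353631093686))
dot world [ 0.5625171 -0.0080955  0.088    ]
lowered (np.float64(257.0042763190978), np.float64(47.1625493066212)) (np.float64(257.8563828371345), np.float64(46.28221007574962))
```

```bash
python3 -m handwheel '-0.003 0 -0.02 0 0 0;-0.003 0 -0.03 0 0 0;-0.003 0 -0.034 0 0 0;-0.003 0 -0.034 0 0 0;-0.003 0 -0.034 0 0 0';python3 -m handwheel '0 0 0 0 0 0;0 0 0 0 0 0;0 0 0 0 0 0'; python3 -c "
from tip import *
for i in range(5): where(0); robot.read_camera('wrist')"
```

```text
t: 32.9
tool_pos: [0.5363, -0.0938, 0.1373]
orientation: [2.235, 1.637, -0.599]
force: [-0.5, -1.1, 2.0]
opening: 0.0238
t: 33.2
tool_pos: [0.5364, -0.0938, 0.1372]
orientation: [2.235, 1.637, -0.599]
force: [-1.6, -2.1, 2.2]
opening: 0.0237
t 33.2 tip [ 0.5626 -0.0085  0.0937] to pt 0 mm [ 0.4 -0.2 -0.7] shares [ 0.0014 -0.0007 -0.0025] F [-1.6 -2.1  2.2]
t 33.25 tip [ 0.5626 -0.0085  0.0937] to pt 0 mm [ 0.4 -0.2 -0.7] shares [ 0.0014 -0.0006 -0.0024] F [-2.5 -1.3  1.9]
t 33.3 tip [ 0.5626 -0.0085  0.0937] to pt 0 mm [ 0.4 -0.2 -0.7] shares [ 0.0014 -0.0006 -0.0024] F [-0.9 -2.1  1.7]
t 33.35 tip [ 0.5626 -0.0085  0.0937] to pt 0 mm [ 0.4 -0.2 -0.7] shares [ 0.0014 -0.0006 -0.0024] F [-2.2 -1.2  3.8]
t 33.4 tip [ 0.5626 -0.0085  0.0937] to pt 0 mm [ 0.4 -0.2 -0.7] shares [ 0.0013 -0.0006 -0.0024] F [-2.  -1.1  2.4]
```

```bash
python3 -m handwheel '0 0 0 0 0 0;0 0 0 0 0 0;0 0 0 0 0 0;0 0 0 0 0 0;0 0 0 0 0 0';python3 -m handwheel '0 0 0 0 0 0;0 0 0 0 0 0;0 0 0 0 0 0;0 0 0 0 0 0;0 0 0 0 0 0';python3 -m handwheel '0 0 0 0 0 0;0 0 0 0 0 0;0 0 0 0 0 0;0 0 0 0 0 0;0 0 0 0 0 0';python3 -m handwheel '0 0 0.05 0 0 0;0 0 0.1 0 0 0;0 0 0.1 0 0 0';python3 -m handwheel '-0.198 0.25 0 0 0 0;-0.198 0.26 0 0 0 0;-0.198 0.26 0 0 0 0;-0.198 0.26 0 0 0 0;-0.198 0.26 0 0 0 0';python3 -m handwheel '0 0 0 0 0 0;0 0 0 0 0 0;0 0 0 0 0 0'; python3 - <<'E'
from tip import *
where(1)
s,p=tipw('w19'); print('tip end x',p[:,0].max(),np.median(p[p[:,0]>.06][:,1]),p[p[:,0]>.07][:,2].min())
where(1)
E
```

```text
t: 33.95
tool_pos: [0.5364, -0.0937, 0.1371]
orientation: [2.235, 1.637, -0.599]
force: [-1.9, -2.6, 2.6]
opening: 0.0237
t: 34.45
tool_pos: [0.5364, -0.0937, 0.1371]
orientation: [2.235, 1.637, -0.599]
force: [-1.7, -2.1, 2.5]
opening: 0.0235
t: 34.95
tool_pos: [0.5363, -0.0937, 0.1371]
orientation: [2.235, 1.637, -0.599]
force: [-0.7, -1.4, 2.2]
opening: 0.0237
t: 35.25
tool_pos: [0.5383, -0.0935, 0.1706]
orientation: [2.234, 1.635, -0.592]
force: [1.1, -0.5, -0.3]
opening: 0.0237
t: 35.75
tool_pos: [0.4776, -0.016, 0.1674]
orientation: [2.234, 1.637, -0.598]
force: [0.1, 0.3, -0.6]
opening: 0.0236
t: 36.05
tool_pos: [0.4771, -0.0163, 0.167]
orientation: [2.236, 1.636, -0.599]
force: [0.2, -0.5, -0.8]
opening: 0.0238
t 36.05 tip [0.5035 0.069  0.1235] to pt 1 mm [ -0.2   1.2 -30.5] shares [-0.0008  0.0041 -0.1018] F [ 0.2 -0.5 -0.8]
tip end x 0.1288007139357091 -0.0006533987798318639 -0.012266441341514722
t 36.1 tip [0.5034 0.0691 0.1235] to pt 1 mm [ -0.1   1.1 -30.5] shares [-0.0005  0.0037 -0.1017] F [-0.2  0.1 -1.6]
```

View pics/w19.png

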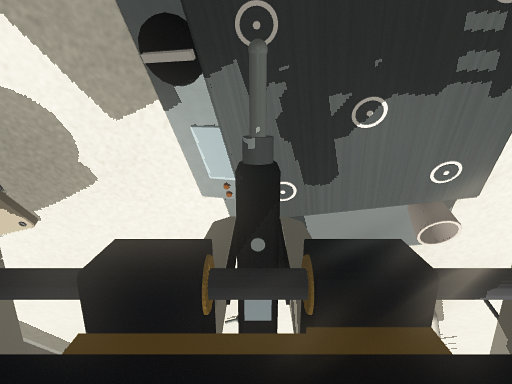

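```bash
python3 -m handwheel '0 0.003 -0.06 0 0 0;0 0.003 -0.085 0 0 0;0 0.003 -0.093 0 0 0;0 0.003 -0.096 0 0 0;0 0.003 -0.098 0 0 0';python3 -m handwheel '0 0 0 0 0 0;0 0 0 0 0 0'; python3 -c "
from tip import *
for i in range(3): where(1); robot.read_camera('wrist')"
```

```text
t: 36.6
tool_pos: [0.4769, -0.0148, 0.1377]
orientation: [2.235, 1.637, -0.599]
force: [-1.0, -0.6, 0.5]
opening: 0.0238
t: 36.8
tool_pos: [0.4772, -0.0147, 0.1379]
orientation: [2.235, 1.637, -0.598]
force: [0.0, -0.1, -0.8]
opening: 0.0231
t 36.8 tip [0.5035 0.0706 0.0945] to pt 1 mm [-0.2 -0.4 -1.5] shares [-0.0008 -0.0014 -0.005 ] F [ 0.  -0.1 -0.8]
t 36.85 tip [0.5035 0.0706 0.0945] to pt 1 mm [-0.2 -0.4 -1.5] shares [-0.0008 -0.0014 -0.005 ] F [-0.4  0.7 -0.3]
t 36.9 tip [0.5034 0.0706 0.0944] to pt 1 mm [-0.2 -0.4 -1.4] shares [-0.0006 -0.0013 -0.0048] F [ 1.2  0.6 -1. ]
```

```bash
python3 -m handwheel '0 0 -0.003 0 0 0;0 0 -0.003 0 0 0;0 0 -0.003 0 0 0'; python3 -c "
from tip import *
for i in range(3): where(1); robot.read_camera('wrist')"
```

```text
t: 37.25
tool_pos: [0.4771, -0.0149, 0.1371]
orientation: [2.235, 1.637, -0.599]
force: [-0.2, -0.7, 2.0]
opening: 0.0233
t 37.25 tip [0.5034 0.0704 0.0936] to pt 1 mm [-0.2 -0.1 -0.6] shares [-0.0005 -0.0005 -0.0021] F [-0.2 -0.7  2. ]
t 37.3 tip [0.5034 0.0703 0.0936] to pt 1 mm [-0.1 -0.1 -0.6] shares [-0.0005 -0.0004 -0.0021] F [-1.3 -1.8  2.3]
t 37.35 tip [0.5034 0.0703 0.0936] to pt 1 mm [-0.1 -0.1 -0.6] shares [-0.0005 -0.0005 -0.0019] F [-1.2 -1.1  3.4]
```

```bash
for i in 1; do python3 -m handwheel '0 0 0 0 0 0;0 0 0 0 0 0;0 0 0 0 0 0;0 0 0 0 0 0;0 0 0 0 0 0';python3 -m handwheel '0 0 0 0 0 0;0 0 0 0 0 0;0 0 0 0 0 0;0 0 0 0 0 0;0 0 0 0 0 0';python3 -m handwheel '0 0 0 0 0 0;0 0 0 0 0 0;0 0 0 0 0 0;0 0 0 0 0 0;0 0 0 0 0 0';python3 -m handwheel '0 0 0 0 0 0;0 0 0 0 0 0;0 0 0 0 0 0;0 0 0 0 0 0'; done | grep -A3 -E "t:|force" | grep -E "^t:|force|tool"; python3 -m handwheel '0 0 0.05 0 0 0;0 0 0.1 0 0 0;0 0 0.1 0 0 0';python3 -m handwheel '0.462 -0.064 0 0 0 0;0.462 -0.064 0 0 0 0;0.462 -0.064 0 0 0 0;0.462 -0.064 0 0 0 0;0.462 -0.064 0 0 0 0';python3 -m handwheel '0 0 0 0 0 0;0 0 0 0 0 0;0 0 0 0 0 0;0 0 0 0 0 0'; python3 - <<'E'
from tip import *
where(2)
s,im,d=snap('wrist','w20')
where(2)
E
```

```text
t: 37.9
tool_pos: [0.477, -0.0149, 0.1369]
force: [-0.9, -1.8, 5.2]
t: 38.4
tool_pos: [0.477, -0.0149, 0.1368]
force: [-0.5, -3.2, 4.4]
t: 38.9
tool_pos: [0.477, -0.0148, 0.1368]
force: [-0.7, -3.4, 5.2]
t: 39.3
tool_pos: [0.477, -0.0148, 0.1368]
force: [-0.5, -1.5, 3.2]
t: 39.6
tool_pos: [0.4786, -0.0143, 0.1697]
orientation: [2.235, 1.636, -0.593]
force: [0.9, 0.0, -0.5]
opening: 0.0238
t: 40.1
tool_pos: [0.6156, -0.0341, 0.1655]
orientation: [2.236, 1.637, -0.601]
force: [-0.5, 0.5, -1.0]
opening: 0.0239
t: 40.5
tool_pos: [0.6153, -0.0338, 0.1675]
orientation: [2.234, 1.637, -0.598]
force: [-0.3, 0.1, -0.9]
opening: 0.0236
t 40.5 tip [0.6416 0.0516 0.1241] to pt 2 mm [  0.3  -0.5 -31.1] shares [ 0.0011 -0.0016 -0.1036] F [-0.3  0.1 -0.9]
t 40.55 tip [0.6416 0.0515 0.1239] to pt 2 mm [  0.3  -0.4 -30.9] shares [ 0.001  -0.0014 -0.1032] F [-0.1 -0.5 -0.9]
```

View pics/w20.png

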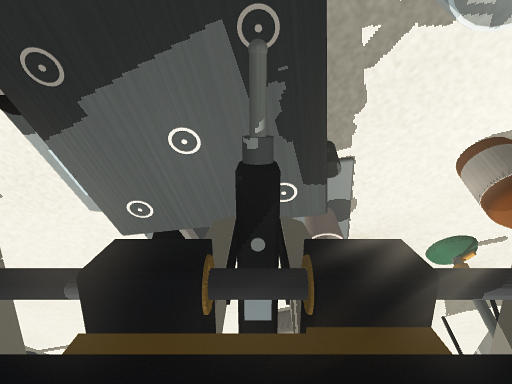

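```bash
python3 -m handwheel '0 0 -0.06 0 0 0;0 0 -0.09 0 0 0;0 0 -0.097 0 0 0;0 0 -0.099 0 0 0;0 0 -0.101 0 0 0';python3 -m handwheel '0 0 0 0 0 0;0 0 0 0 0 0'; python3 -c "
from tip import *
for i in range(3): where(2); robot.read_camera('wrist')"
```

```text
t: 41.05
tool_pos: [0.6155, -0.034, 0.1365]
orientation: [2.235, 1.637, -0.6]
force: [-1.0, -0.2, 0.8]
opening: 0.0234
t: 41.25
tool_pos: [0.6157, -0.034, 0.1366]
orientation: [2.235, 1.637, -0.599]
force: [-0.4, -1.1, -0.2]
opening: 0.024
t 41.25 tip [0.6419 0.0513 0.0932] to pt 2 mm [-0.  -0.2 -0.2] shares [-0.     -0.0007 -0.0006] F [-0.4 -1.1 -0.2]
t 41.3 tip [0.6419 0.0513 0.0932] to pt 2 mm [-0.  -0.2 -0.2] shares [-0.     -0.0007 -0.0005] F [-0.9 -0.9 -0. ]
t 41.35 tip [0.6419 0.0513 0.0932] to pt 2 mm [ 0.  -0.2 -0.2] shares [ 0.0001 -0.0007 -0.0005] F [-0.2  0.3  0.9]
```

```bash
python3 -m handwheel '0 0 -0.0025 0 0 0;0 0 -0.0025 0 0 0;0 0 -0.0025 0 0 0;0 0 -0.0025 0 0 0;0 0 -0.0025 0 0 0';python3 -m handwheel '0 0 0 0 0 0;0 0 0 0 0 0;0 0 0 0 0 0;0 0 0 0 0 0;0 0 0 0 0 0'
```

```text
t: 41.9
tool_pos: [0.6156, -0.0342, 0.136]
orientation: [2.235, 1.637, -0.599]
force: [-1.3, -1.7, 3.0]
opening: 0.0233
t: 42.4
tool_pos: [0.6156, -0.0342, 0.1358]
orientation: [2.235, 1.637, -0.599]
force: [-1.4, -1.5, 3.8]
opening: 0.0237
```

```bash
python3 -m handwheel '0 0 0 0 0 0;0 0 0 0 0 0;0 0 0 0 0 0;0 0 0 0 0 0;0 0 0 0 0 0' | grep -E "^t:|force";python3 -m handwheel '0 0 0 0 0 0;0 0 0 0 0 0;0 0 0 0 0 0;0 0 0 0 0 0;0 0 0 0 0 0' | grep -E "^t:|force";python3 -m handwheel '0 0 0 0 0 0;0 0 0 0 0 0' | grep -E "^t:|force"; python3 -m handwheel '0 0 0.05 0 0 0;0 0 0.1 0 0 0;0 0 0.1 0 0 0';python3 -m handwheel '-0.064 -0.462 0 0 0 0;-0.064 -0.462 0 0 0 0;-0.064 -0.462 0 0 0 0;-0.064 -0.462 0 0 0 0;-0.064 -0.462 0 0 0 0';python3 -m handwheel '0 0 0 0 0 0;0 0 0 0 0 0;0 0 0 0 0 0;0 0 0 0 0 0'; python3 - <<'E'
from tip import *
where(3)
s,im,d=snap('wrist','w21')
where(3)
E
```

```text
t: 42.9
force: [-2.3, -2.3, 4.0]
t: 43.4
force: [-0.9, -2.8, 5.3]
t: 43.6
force: [-1.1, -3.2, 5.2]
t: 43.9
tool_pos: [0.6173, -0.0335, 0.1692]
orientation: [2.235, 1.636, -0.592]
force: [0.0, 0.2, 0.1]
opening: 0.0236
t: 44.4
tool_pos: [0.5961, -0.1732, 0.1658]
orientation: [2.237, 1.635, -0.598]
force: [-1.0, -0.6, -1.0]
opening: 0.0233
t: 44.8
tool_pos: [0.5967, -0.1717, 0.1656]
orientation: [2.233, 1.639, -0.599]
force: [0.9, -1.0, -0.8]
opening: 0.0235
t 44.8 tip [ 0.6228 -0.0864  0.1222] to pt 3 mm [  0.   -1.2 -29.2] shares [ 0.     -0.004  -0.0972] F [ 0.9 -1.  -0.8]
t 44.85 tip [ 0.6227 -0.0866  0.1222] to pt 3 mm [  0.1  -1.  -29.2] shares [ 0.0002 -0.0033 -0.0973] F [ 0.3 -0.1 -0.2]
```

View pics/w21.png

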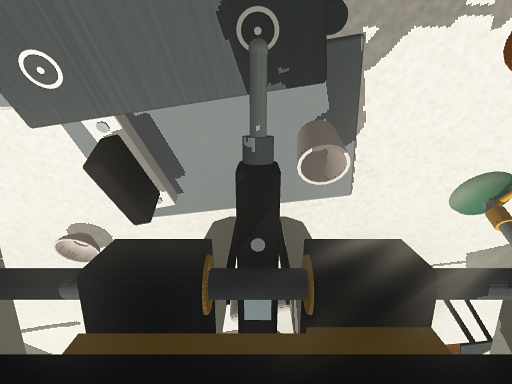

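```bash
python3 -m handwheel '0 -0.002 -0.06 0 0 0;0 -0.003 -0.085 0 0 0;0 -0.003 -0.092 0 0 0;0 -0.003 -0.094 0 0 0;0 -0.003 -0.095 0 0 0';python3 -m handwheel '0 0 0 0 0 0;0 0 0 0 0 0'; python3 -c "
from tip import *
for i in range(2): where(3); robot.read_camera('wrist')"
```

```text
t: 45.35
tool_pos: [0.5963, -0.1735, 0.1372]
orientation: [2.235, 1.637, -0.599]
force: [0.1, 0.6, -0.8]
opening: 0.0233
t: 45.55
tool_pos: [0.5965, -0.1736, 0.1375]
orientation: [2.235, 1.637, -0.599]
force: [0.6, 0.1, -1.1]
opening: 0.024
t 45.55 tip [ 0.6227 -0.0883  0.094 ] to pt 3 mm [ 0.   0.7 -1. ] shares [ 0.0001  0.0022 -0.0034] F [ 0.6  0.1 -1.1]
t 45.6 tip [ 0.6228 -0.0883  0.094 ] to pt 3 mm [ 0.   0.7 -1. ] shares [ 0.0001  0.0022 -0.0035] F [-0.  -0.4 -0.5]
```

```bash
python3 -m handwheel '0 0.002 -0.004 0 0 0;0 0.002 -0.004 0 0 0;0 0.002 -0.004 0 0 0;0 0.002 -0.004 0 0 0'; python3 -c "
from tip import *
for i in range(2): where(3); robot.read_camera('wrist')"
```

```text
t: 46.05
tool_pos: [0.5965, -0.173, 0.1363]
orientation: [2.234, 1.637, -0.599]
force: [0.4, 0.4, 1.2]
opening: 0.0238
t 46.05 tip [ 0.6228 -0.0877  0.0929] to pt 3 mm [-0.   0.1  0.1] shares [-0.      0.0003  0.0004] F [0.4 0.4 1.2]
t 46.1 tip [ 0.6228 -0.0877  0.0928] to pt 3 mm [0.  0.1 0.2] shares [0.     0.0004 0.0005] F [-0.5 -0.3  1.7]
```

```bash
python3 -m handwheel '0 0 -0.001 0 0 0;0 0 -0.001 0 0 0;0 0 -0.001 0 0 0;0 0 -0.001 0 0 0;0 0 -0.001 0 0 0' | grep -E "^t:|force";python3 -m handwheel '0 0 0 0 0 0;0 0 0 0 0 0;0 0 0 0 0 0;0 0 0 0 0 0;0 0 0 0 0 0' | grep -E "^t:|force";python3 -m handwheel '0 0 0 0 0 0;0 0 0 0 0 0;0 0 0 0 0 0;0 0 0 0 0 0;0 0 0 0 0 0' | grep -E "^t:|force";python3 -m handwheel '0 0 0 0 0 0;0 0 0 0 0 0;0 0 0 0 0 0;0 0 0 0 0 0;0 0 0 0 0 0' | grep -E "^t:|force"; python3 -m handwheel '0 0 0.05 0 0 0;0 0 0.1 0 0 0;0 0 0.1 0 0 0';python3 -m handwheel '-0.462 0.064 0 0 0 0;-0.462 0.064 0 0 0 0;-0.462 0.064 0 0 0 0;-0.462 0.064 0 0 0 0;-0.462 0.064 0 0 0 0';python3 -m handwheel '0 0 0 0 0 0;0 0 0 0 0 0;0 0 0 0 0 0;0 0 0 0 0 0'; python3 - <<'E'
from tip import *
where(4)
s,im,d=snap('wrist','w22')
where(4)
E
```

```text
t: 46.65
force: [0.7, -2.3, 4.2]
t: 47.15
force: [-0.5, -2.3, 4.3]
t: 47.65
force: [-0.7, -3.7, 4.4]
t: 48.15
force: [-0.3, -2.3, 4.3]
t: 48.45
tool_pos: [0.598, -0.1727, 0.169]
orientation: [2.234, 1.636, -0.593]
force: [0.1, -0.3, -0.4]
opening: 0.0235
t: 48.95
tool_pos: [0.4575, -0.1534, 0.166]
orientation: [2.234, 1.638, -0.597]
force: [1.1, -0.0, -0.1]
opening: 0.0234
t: 49.35
tool_pos: [0.4583, -0.1538, 0.1657]
orientation: [2.235, 1.637, -0.599]
force: [-0.7, -0.2, -1.3]
opening: 0.0233
t 49.35 tip [ 0.4846 -0.0685  0.1223] to pt 4 mm [ -0.5   0.  -29.3] shares [-0.0016  0.0001 -0.0976] F [-0.7 -0.2 -1.3]
t 49.4 tip [ 0.4844 -0.0685  0.1222] to pt 4 mm [ -0.3   0.  -29.2] shares [-0.001   0.     -0.0973] F [-0.4 -0.2 -1.3]
```

View pics/w22.png

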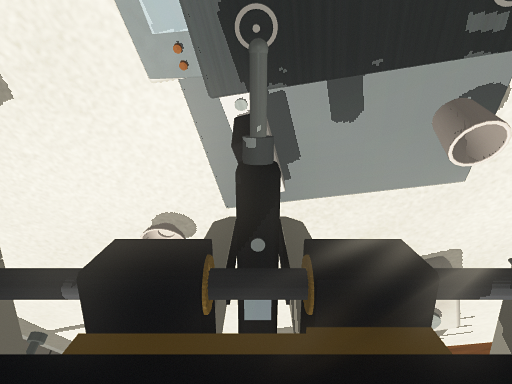

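```bash
python3 -m handwheel '0 0 -0.06 0 0 0;0 0 -0.085 0 0 0;0 0 -0.092 0 0 0;0 0 -0.095 0 0 0;0 0 -0.097 0 0 0';python3 -m handwheel '0 0 0 0 0 0;0 0 0 0 0 0'; python3 -c "
from tip import *
for i in range(2): where(4); robot.read_camera('wrist')"
```

```text
t: 49.9
tool_pos: [0.4581, -0.1538, 0.137]
orientation: [2.234, 1.637, -0.599]
force: [0.2, 0.2, -1.4]
opening: 0.0235
t: 50.1
tool_pos: [0.4581, -0.1538, 0.1371]
orientation: [2.235, 1.637, -0.598]
force: [1.0, -0.6, -0.5]
opening: 0.0237
t 50.1 tip [ 0.4843 -0.0685  0.0936] to pt 4 mm [-0.2 -0.  -0.6] shares [-0.0008 -0.0001 -0.0022] F [ 1.  -0.6 -0.5]
t 50.15 tip [ 0.4843 -0.0684  0.0936] to pt 4 mm [-0.2 -0.  -0.6] shares [-0.0005 -0.0001 -0.0019] F [ 0.4 -0.1 -0.5]
```

```bash
python3 -m handwheel '0 0 -0.004 0 0 0;0 0 -0.004 0 0 0;0 0 -0.004 0 0 0;0 0 -0.004 0 0 0'; python3 -c "
from tip import *
for i in range(3): where(4); robot.read_camera('wrist')"
```

```text
t: 50.6
tool_pos: [0.458, -0.154, 0.1359]
orientation: [2.234, 1.637, -0.599]
force: [-1.4, -2.1, 3.0]
opening: 0.0231
t 50.6 tip [ 0.4842 -0.0687  0.0924] to pt 4 mm [-0.1  0.3  0.6] shares [-0.0004  0.0009  0.0021] F [-1.4 -2.1  3. ]
t 50.65 tip [ 0.4842 -0.0687  0.0924] to pt 4 mm [-0.1  0.3  0.6] shares [-0.0004  0.0009  0.0021] F [-0.8 -2.9  3.7]
t 50.7 tip [ 0.4842 -0.0687  0.0923] to pt 4 mm [-0.1  0.3  0.7] shares [-0.0003  0.0008  0.0022] F [-0.2 -3.9  4. ]
```

```bash
python3 -m handwheel '0 0 0 0 0 0;0 0 0 0 0 0;0 0 0 0 0 0;0 0 0 0 0 0;0 0 0 0 0 0' | grep -E "^t:|force";python3 -m handwheel '0 0 0 0 0 0;0 0 0 0 0 0;0 0 0 0 0 0;0 0 0 0 0 0;0 0 0 0 0 0' | grep -E "^t:|force";python3 -m handwheel '0 0 0 0 0 0;0 0 0 0 0 0;0 0 0 0 0 0;0 0 0 0 0 0;0 0 0 0 0 0' | grep -E "^t:|force";python3 -m handwheel '0 0 0 0 0 0;0 0 0 0 0 0;0 0 0 0 0 0' | grep -E "^t:|force"; python3 -m handwheel '0 0 0.1 0 0 0;0 0 0.25 0 0 0;0 0 0.25 0 0 0;0 0 0.25 0 0 0;0 0 0.25 0 0 0';python3 -m handwheel '0.26 -0.225 0 0.636 -0.201 0;0.26 -0.225 0 0.636 -0.201 0;0.26 -0.225 0 0.636 -0.201 0;0.26 -0.225 0 0.636 -0.201 0;0.26 -0.225 0 0.636 -0.201 0';python3 -m handwheel '0 0 0 0 0 0;0 0 0 0 0 0;0 0 0 0 0 0;0 0 0 0 0 0'; python3 - <<'E'
from tip import *
s,im,d=snap('wrist','w23');s,im,d=snap('side','s23')
print(s['tool_pos'],s['orientation'])
E
```

```text
t: 51.25
force: [-1.4, -3.5, 5.0]
t: 51.75
force: [-0.6, -3.9, 5.4]
t: 52.25
force: [-0.8, -3.8, 5.5]
t: 52.55
force: [-0.8, -3.8, 5.1]
t: 53.05
tool_pos: [0.457, -0.1533, 0.2087]
orientation: [2.235, 1.639, -0.601]
force: [0.7, 0.6, -2.1]
opening: 0.0236
t: 53.55
tool_pos: [0.5342, -0.2233, 0.2082]
orientation: [-2.536, -1.848, 0.001]
force: [-0.9, -0.4, -0.9]
opening: 0.0239
t: 53.95
tool_pos: [0.536, -0.2199, 0.2103]
orientation: [2.532, 1.859, -0.001]
force: [0.8, -0.7, -0.4]
opening: 0.0236
[ 0.53604034 -0.22013532  0.21046646] [ 2.53221523e+00  1.85891847e+00 -5.50828952e-04]
```

View pics/w23.png

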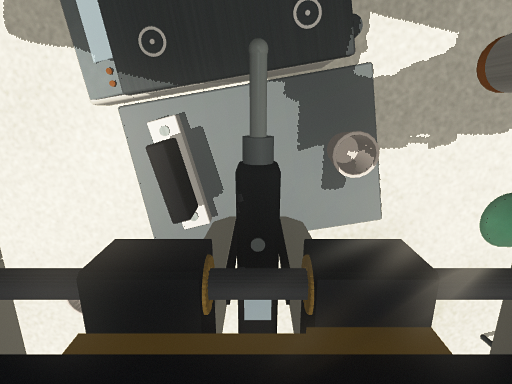

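View pics/s23.png

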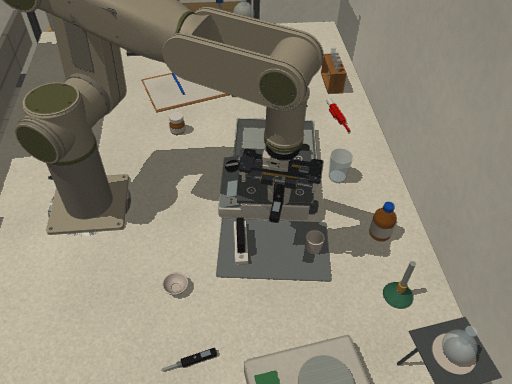

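```bash
python3 -m handwheel '0.004 -0.02 -0.16 0 0 0;0.004 -0.02 -0.32 0 0 0;0.004 -0.02 -0.48 0 0 0;0.004 -0.02 -0.59 0 0 0;0.004 -0.02 -0.63 0 0 0';python3 -m handwheel '0 0 -0.004 0 0 0;0 0 -0.008 0 0 0;0 0 -0.012 0 0 0;0 0 -0.016 0 0 0;0 0 -0.016 0 0 0';python3 -m handwheel '0 0 0 0 0 0;0 0 0 0 0 0'
```

```text
t: 54.55
tool_pos: [0.534, -0.2253, 0.0169]
orientation: [-2.529, -1.854, 0.005]
force: [-0.7, 0.3, -1.5]
opening: 0.0238
t: 55.05
tool_pos: [0.5378, -0.2276, 0.0179]
orientation: [2.533, 1.856, 0.001]
force: [0.0, 0.0, -0.5]
opening: 0.0236
t: 55.25
tool_pos: [0.5371, -0.2273, 0.017]
orientation: [2.534, 1.856, 0.0]
force: [0.5, 0.4, -0.1]
opening: 0.0238
```

```bash
python3 -m handwheel '0 0 -0.004 0 0 0;0 0 -0.008 0 0 0;0 0 -0.01 0 0 0;0 0 -0.01 0 0 0;0 0 -0.01 0 0 0';python3 -m handwheel '0 0 -0.002 0 0 0;0 0 -0.004 0 0 0;0 0 -0.004 0 0 0;0 0 -0.004 0 0 0'
```

```text
t: 55.75
tool_pos: [0.5369, -0.2272, 0.0135]
orientation: [-2.534, -1.857, 0.0]
force: [0.4, 0.0, -1.2]
opening: 0.0237
t: 56.15
tool_pos: [0.5372, -0.2273, 0.0128]
orientation: [2.534, 1.857, 0.0]
force: [-1.0, 1.5, 3.3]
opening: 0.0236
```

Contact on the board; release and withdraw.

```bash
python3 -m handwheel '0 0 0 0 0 0;0 0 0 0 0 0;0 0 0 0 0 0;0 0 0 0 0 0' -0.3;python3 -m handwheel '0 0 0.1 0 0 0;0 0 0.25 0 0 0;0 0 0.4 0 0 0;0 0 0.55 0 0 0;0 0 0.7 0 0 0';python3 -m handwheel '0 0.1 0.4 0 0 0;0 0.1 0.4 0 0 0;0 0.1 0.4 0 0 0;0 0.1 0.4 0 0 0;0 0.1 0.4 0 0 0';python3 -m handwheel '0 0 0 0 0 0;0 0 0 0 0 0;0 0 0 0 0 0;0 0 0 0 0 0'; python3 - <<'E'
from tip import *
s,im,d=snap('wrist','w24'); W=cloud('wrist',d,s)
s2,im,d2=snap('side','s24')
for cam,W,q in [('side',cloud('side',d2),qq) for qq in ['pen','scraper','crucible0','shard0','jar','dish','beaker']]:
    for r in robot.silhouettes(cam,q)[:5]:
        p=W[r['pixels']]; p=p[~np.isnan(p[:,0])]; print(q,round(r['conf'],2),np.round(r['rect']),np.round(np.median(p,0),3),np.round(p.max(0),3))
E
```

```text
t: 56.55
tool_pos: [0.5369, -0.2272, 0.0123]
orientation: [-2.534, -1.857, 0.0]
force: [-0.3, -0.6, -0.8]
opening: 0.0511
t: 57.05
tool_pos: [0.5367, -0.2271, 0.2243]
orientation: [2.534, 1.857, 0.0]
force: [1.2, 0.2, 1.2]
opening: 0.0604
t: 57.55
tool_pos: [0.5371, -0.1973, 0.3423]
orientation: [2.533, 1.857, 0.0]
force: [-0.6, -0.4, -0.8]
opening: 0.0605
t: 57.95
tool_pos: [0.5367, -0.1973, 0.3415]
orientation: [-2.533, -1.856, 0.001]
force: [-0.4, 0.4, -0.1]
opening: 0.0607
pen 0.82 [278. 246.  17.  47.] [ 0.534 -0.236  0.028] [ 0.569 -0.134  0.036]
crucible0 0.64 [316. 242.  21.  24.] [ 0.645 -0.229  0.04 ] [ 0.669 -0.204  0.062]
shard0 0.56 [268. 185. 102.  73.] [ 0.535 -0.052  0.085] [0.681 0.179 0.351]
jar 0.78 [179. 124.  15.  24.] [0.265 0.304 0.041] [0.291 0.383 0.071]
dish 0.66 [177. 286.  19.  18.] [ 0.26  -0.312  0.014] [ 0.29  -0.284  0.029]
dish 0.36 [268. 185.  99.  76.] [ 0.536 -0.051  0.085] [0.696 0.206 0.351]
beaker 0.94 [340. 165.  26.  40.] [0.774 0.03  0.064] [0.811 0.083 0.099]
```

View pics/w24.png

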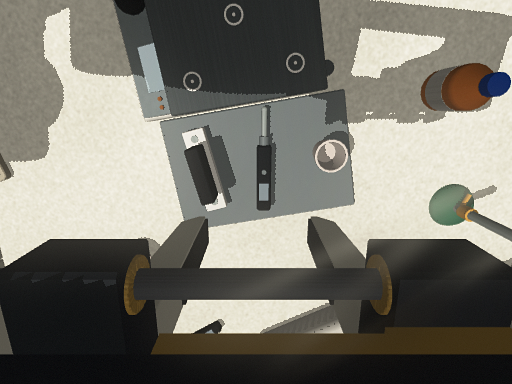

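View pics/s24.png

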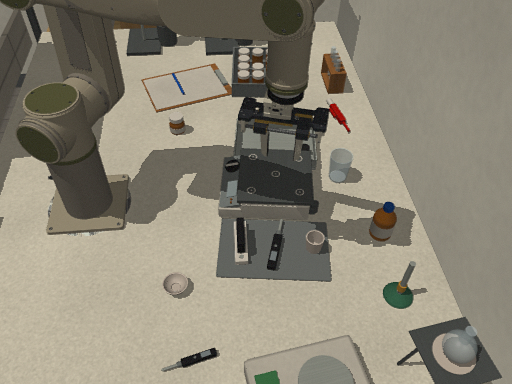

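```bash
python3 -c "
from plant import robot
print(robot.close_job())"
```

```text
the job is handed in; nothing more can be done
None
```

The job is done and handed in at about 58 s of the 210 s allowed.

**Crucible:** only one was on the plate. It stands upright on the free part of the tool board.

**Shards:** four were present. Two scraper passes pushed them all off. The wrist camera then showed the plate clear and all four lying in the tray, one partly on another. I did not look into the tray again at the end.

**Five-point check:** I used the 174 mm pen from the board and touched the points in the order asked, with light contact:

| Point | Held (about, s) | Steady force (about, N) |
|---|---|---|
| Centre | 2.2 | 2 to 3 |
| By the dial | 2.1 | 2 to 5 |
| Far left | 2.1 | 3 to 5 |
| Far right | 2.1 | 2 to 4 |
| Near right | 2.1 | 3 to 5 |

- The computed tip position was within 1 mm of each ring's centre.
- At the far-left point there was about 0.5 s of barely perceptible contact before the firm hold. At the dial point there may have been a momentary touch just before the main one.

**Final check:** the last pictures show the scraper standing on the board, the pen lying on it and the crucible beside them. The jar, the little dish and the beaker are where they were, and the gripper is clear. The network did not report the scraper in the last side picture, but it is plainly visible there and in the wrist picture. I saw no sign of the scraper or the pen being knocked aside.

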